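# Feed a cleaned bearing into the bench comparator on a flat lifter

## Robot

A 6-joint arm with a two-finger parallel gripper is mounted at the origin on a cart in front of the work surface, level with it; the furniture and walls round the work are solid. World frame = base frame: x ahead of the robot, y to its left, z up, the work surface at z = 0. Lengths are in mm, angles in rad, forces in N, time in s.
With the tool pointing down it reaches from about 275 to 1000 mm from the base axis. Payload 8.4 kg.
Tool frame: the origin (TCP) lies at the very end of the fingers, on their centre line; the grasp point (between the pads) lies 19 mm behind it; z points along the fingers, y is the direction in which the jaws open and shut (so a half turn about z gives the same grasp; the last joint's range is limited). The gripper opens to 85 mm and grips with 20 to 120 N. Pads are 22 mm wide; open, the fingers measure 114 mm over their backs; the gripper's body (76 mm by 85 mm) begins 54 mm behind the grasp point. The pads swing forward as they close: fully open they stand 13 mm farther back than shut.
Start: joints at [-1.347, 0.353, 1.633, -0, 1.155, -0.002], TCP at [139.927, -609.137, 231.281] pointing down, gripper open.
Joint ranges: [-2.63, 2.63], [-0.92, 2.1], [0.06, 2.66], [-1.3, 4.44], [0, 2.69], [-3.02, 3.02]. Speed limits (rad/s): [2.22, 2.22, 2.79, 3.14, 3.14, 3.14].

## Interface

Orientations are given as [roll, pitch, yaw] about the fixed x, y, z axes, in that order (R = Rz(yaw) Ry(pitch) Rx(roll)).
In Python, from rig import r gives the robot as it stands.
- The arm moves only by the tool move_arm, never from a script. Its argument "increments" is a list of rows, each an object of numbers: "tx", "ty", "tz": the shift along the tool's x, y, z in cm; "rx", "ry", "rz": the turn, a rotation vector about the tool's x, y, z in degrees; "gripper": the gripper's target within -1 to 1 (fully open at 1, half-way at 0, shut at -1). A call has 1 to 12 rows; each row shifts and turns the commanded pose from where the row before left it, along the tool's axes as they then stand; what a row does not reach is not made up. A row lasts 1/10 s, in which the tool goes at most 50 mm and 8.59 degrees, less where a joint would pass 70% of its speed; a pose out of reach is approached as far as the arm can. A call is refused whole if a number of a shift passes 5 or a number of a turn 8.59, either way. A call with a gripper value outside its range is refused whole. The fingers move at their own pace and stop on an object; "squeeze" is the grip in N (left out, the last holds). Time passes only in rows, so rows that do not move let the fingers close. It gives the time, the measured TCP pose, the force and the opening at its end, in the units of the state.
- r.sense(): the state, without advancing time (a new reading comes with each control period).
- r.grab_frame(name): name is "scene" or "top"; returns (picture, depth): 420x560x3 uint8, red, green, blue; 420x560 float32, mm along the optical axis (not along the pixel's ray), 0 where there is no reading.
- r.camera_model(name): a dict with "fx", "fy", "cx", "cy" (pixels), "R" (3x3) and "t" (3): a world point X has camera coordinates R X + t. Camera axes: x right, y down, z forward; pixel columns grow to the right and rows downward; lengths in mm; the calibration is good to about 2 mm. A picture is of the moment at which its call begins. camera_model takes no time and is no camera call.
- r.sign_off(): hands the job in, once; it reports no verdict.
Trained networks look in the newest picture that a camera, given by its name, has taken for a name from the list of things; names that differ only in an ending like _2 or _b are one class to them, and where a whole thing is asked for, a point or a joint stands for the part that bears it (a point fixed in the world has none). Each returns a list of dicts, best first, with "confidence" (0 to 1); they miss things now and then, are a little off and sometimes report something else, mostly with a low value. They report only what shows in the picture. A call takes as long as a camera call. They do not tell look-alikes from the thing itself.
- r.cut_out(query, camera): "mask" (420x560 bool, what is visible of it) and "bbox" ([left, top, right, bottom] in pixels, round what is visible of it).
- r.place_of(query, camera): "location" ([row, column] in pixels: a listed point, or the origin of a listed thing).
The state is a dict: "clock": time; "qpos": joint angles; "qvel": joint speeds; "joint_efforts": joint torques, N m; "eef_pos": TCP position; "tcp_rot": TCP orientation; "contact_force": force on the tool from outside, world axes, zero at the start; "wrist_torque": the same for the moment, N m; "opening": opening from 0.0 (shut) to 1.0 (fully open).
Only numpy, scipy, OpenCV 4.12 (cv2) and the standard library are available. Lean on these libraries where they do the work, as an engineer would, in place of code of your own. Each camera call takes 0.05 s, during which the arm holds its last target. There are 200 camera calls.

## Task

Pick up the flat steel lifter and use it to carry the freshly cleaned ball bearing from the drying board to the comparator, balanced level on the blade and never touched by the gripper. Set it down on the comparator's rails, push it gently along under the gauge plunger until it bears against the back stop with light pressure, then draw the blade out so that the bearing stays home, and lay the lifter flat on the bench. Do not force the gauge and leave everything else where it is.

Things in the scene. Friction and masses are not known exactly. Their poses are not given: they have to be found in the camera images.
- lifter: Lifter, 0.18 kg: flat-sided wooden handle 18 wide, 30 high, x -70 to +35 mm, and cranked steel blade. Origin: underside of the grip; x to the tip, z up; lies flat, origin height 0. A tang (18 wide, top 20 up) runs to the crank, an upright step 24 wide, 20 high, front face at x +87. Flat blade from there to x +129, 24 wide, 2.5 thick, underside level with the handle's.
- bearing: Cleaned ball bearing, bare steel, 52 mm across, 15 mm thick, lying flat, 0.08 to 0.17 kg. Origin: centre of its underside, z up. Carried on the blade with its rim at the crank, its centre is 26 mm in front of the crank's face, over the blade; the crank's smooth face pushes it by the rim.
- drying_board: Drying board, fixed: plywood 150 (x) x 94 mm with two wooden strips along x. Origin: centre of its underside. Strip tops 30 mm up; the gap between the strips is 32 mm wide (y -16 to +16), 20 mm deep, open at both ends (x -75 and +75). The bearing bridges the gap; the blade runs in under it along +x.
- comparator: Comparator, fixed: grey base x -78 to +105 mm, 112 wide, 22 high. Origin: underside, below the bearing's seat; x: feed direction, from the open end to the stop. Two ground, oiled (slippery) rails, tops 34 mm up, from x -72 to the stop; gap between them 32 wide, 12 deep: room for the blade below a bearing on the rails. Column behind, 210 high; gauge case at x +20, its underside 108 up.
- channel_mouth (a point): Entry of the channel over the comparator's rails: midway between the rounded noses (radius 5 mm) of the two cheeks, at rail-top height; axes as the comparator's. The noses' front is at x 0; behind it the cheeks, 9 mm higher than the rails, leave 55 mm width for the bearing up to the back stop.
- stop_slot (a point): Middle of the adjustable back stop's travel: a dark steel block 40 mm wide across the end of the rails, clamped for this job so that its front face lies anywhere from x -3.5 to +3.5 mm here (axes as the comparator's, z at rail tops; the setting is not reported: feel for it). Stiff: 1 mm too far gives 10 to 20 N, too much; 3 to 8 N is right. Bearing home: centre 26 mm before that face.
- plunger (a joint): Lift (m) of the dial gauge's spring plunger. At 0 it hangs free above the rails, its smooth domed 14 mm tip 1.5 mm below the top of a bearing lying there, 7 mm before (-x) the point stop_slot; the bearing's rim lifts it to 0.0015 in the last 8 to 15 mm before the stop, which takes 1 to 3 N of push (spring about 1.5 N).
- toolbox: Red steel toolbox behind the lifter, fixed, an obstacle: 193 (x) x 375 (y) x 181 mm high, lid shut. Origin: centre of its underside.
- grease_tub: Small white tub, 55 mm across and 69 mm high; bystander. Origin: centre of its underside.
- feeler_box: Small flat red tin, 52 x 87 x 21 mm; bystander. Origin: centre of its underside.
- tape_measure: Yellow steel tape measure, 66 x 74 x 38 mm; bystander. Origin: centre of its underside.
Mind the look-alikes: they are no part of the job. There is more than one size of the bearing; the one meant has the size given above.

How it is judged:
By the outcome, as a careful person would: the job done as asked, in the order asked, and still so for the second after the job is handed in, with the robot touching nothing.
It also fails if it takes over 72 s, if anything falls off the work surface, if the arm or the gripper's body presses on something with over 40 N, if the wrist force passes 120 N, or if a joint passes its speed limit or range.

## Working session

There is one attempt and no reset: what is moved stays moved. The work goes in short steps, Python scripts to look and compute and a tool call to move; the robot and the scene stay as the last step left them, time stands still between calls to the robot, and variables do not carry over. Pictures are saved under pics/ and viewed, about 8 in all and at most 12, crops included, and the job is handed in when it is done.

Besides the shell and the picture viewer there is one more tool, called as name(argument=value, ...), one argument or row to a line, values as JSON. move_arm: Moves the arm, as the interface text tells. Its arguments: {"type":"object","properties":{"increments":{"type":"array","items":{"type":"object","properties":{"tx":{"type":"number"},"ty":{"type":"number"},"tz":{"type":"number"},"rx":{"type":"number"},"ry":{"type":"number"},"rz":{"type":"number"},"gripper":{"type":"number"}}}},"squeeze":{"type":"number"}},"required":["increments"]}

```bash
mkdir -p pics; ls; cat > h.py <<'E'
from rig import r
import numpy as np, cv2
def world(cam,u,v,z=None,d=None):
    m=r.camera_model(cam);R=np.array(m["R"]);t=np.array(m["t"])
    ray=np.array([(u-m["cx"])/m["fx"],(v-m["cy"])/m["fy"],1.]);C=-R.T@t;w=R.T@ray
    s=d if d is not None else (z-C[2])/w[2]
    return C+s*w
def proj(cam,X):
    m=r.camera_model(cam);p=np.array(m["R"])@np.array(X)+np.array(m["t"])
    return m["fx"]*p[0]/p[2]+m["cx"],m["fy"]*p[1]/p[2]+m["cy"]
def cloud(cam,D):
    m=r.camera_model(cam);R=np.array(m["R"]);t=np.array(m["t"])
    v,u=np.mgrid[:420,:560]
    P=np.stack([(u-m["cx"])/m["fx"]*D,(v-m["cy"])/m["fy"]*D,D],-1)-t
    return P@R
E
python3 - <<'E'
from h import *
for c in("top","scene"):
    I,D=r.grab_frame(c);np.save(c+".npy",D);cv2.imwrite(f"{c}0.png",I[:,:,::-1])
    m=r.camera_model(c);print(c,m["fx"],-np.array(m["R"]).T@np.array(m["t"]))
    for n in["lifter","bearing","drying_board","comparator","channel_mouth","stop_slot","toolbox","grease_tub","feeler_box","tape_measure"]:
        try:
            print(n,[(np.round(o["location"],1).tolist(),round(o["confidence"],2)) for o in r.place_of(n,c)][:3])
        except Exception as e: print(n,e)
a=cv2.imread("top0.png");b=cv2.imread("scene0.png")
cv2.imwrite("pics/a.png",cv2.resize(a,(784,588),interpolation=cv2.INTER_CUBIC));cv2.imwrite("pics/b.png",cv2.resize(b,(784,588),interpolation=cv2.INTER_CUBIC))
E
```

```text
pics
top 450.35311282076094 [ 241.44168959  192.42467866 1283.71120112]
lifter []
bearing [([235.7, 337.6], 0.61), ([243.6, 362.5], 0.57), ([224.1, 203.8], 0.55)]
drying_board [([226.9, 206.4], 0.86), ([264.1, 157.1], 0.22)]
comparator [([197.8, 280.8], 0.79)]
channel_mouth [([202.8, 281.5], 0.61), ([226.7, 440.4], 0.29)]
stop_slot [([189.3, 280.3], 0.82)]
toolbox []
grease_tub [([232.0, 143.5], 0.75)]
feeler_box [([263.4, 160.0], 0.62)]
tape_measure [([231.5, 438.5], 0.96)]
scene 519.1776670423721 [-614.24674589 -618.97930357 1079.35847179]
lifter [([269.8, 362.9], 0.78), ([209.6, 182.9], 0.5)]
bearing [([252.2, 332.9], 0.68), ([240.2, 316.0], 0.52)]
drying_board [([202.5, 223.2], 0.46)]
comparator [([208.2, 293.2], 0.63)]
channel_mouth [([201.2, 287.3], 0.61), ([274.4, 403.4], 0.58)]
stop_slot [([198.9, 291.4], 0.83), ([209.0, 183.9], 0.24)]
toolbox [([208.6, 184.6], 0.25)]
grease_tub [([190.3, 187.5], 0.64)]
feeler_box [([207.8, 180.0], 0.86), ([191.5, 186.1], 0.67), ([201.3, 225.6], 0.27)]
tape_measure [([276.5, 402.6], 0.93), ([200.2, 290.6], 0.31)]
```

View pics/a.png

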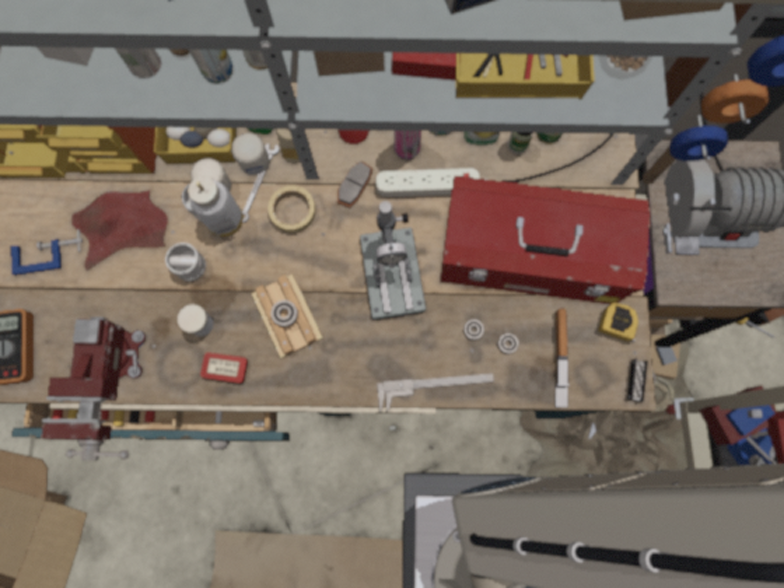

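View pics/b.png

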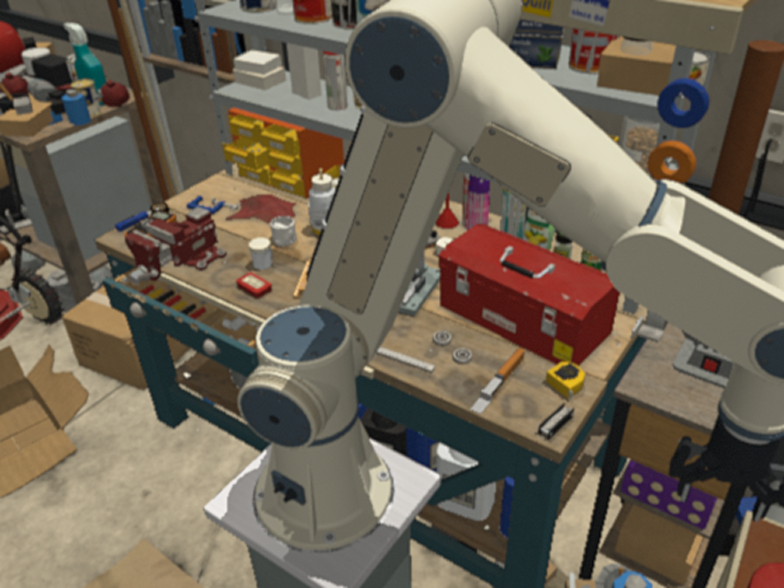

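The top view shows the lifter at (562,360) with its tip towards the robot, the board with the bearing at (284,314), and the comparator at (392,275) with its open end facing the robot. Two bearings on the bench at (474,329) and (508,343) are look-alikes. I'll fit poses next.

```bash
cat > fit.py <<'E'
from h import *
D=np.load("top.npy");I=cv2.imread("top0.png");P=cloud("top",D)
def ortho(cx,cy,z,half,s):  # up=+x, right=-y
    n=int(2*half*s);out=np.zeros((n,n,2),np.float32)
    m=r.camera_model("top");R=np.array(m["R"]);t=np.array(m["t"])
    a,b=np.mgrid[:n,:n];X=np.stack([cx+half-a/s,cy+half-b/s,np.full(a.shape,z)],-1)@R.T+t
    u=m["fx"]*X[...,0]/X[...,2]+m["cx"];v=m["fy"]*X[...,1]/X[...,2]+m["cy"]
    return cv2.remap(I,u.astype(np.float32),v.astype(np.float32),cv2.INTER_CUBIC)
E
python3 - <<'E'
from fit import *
def zone(u0,u1,v0,v1): return P[v0:v1,u0:u1].reshape(-1,3)
for n,(u0,u1,v0,v1) in dict(board=(178,232,195,257),comp=(255,306,142,230),lift=(390,412,216,294)).items():
    Q=zone(u0,u1,v0,v1); print(n,Q[:,2].min(),np.percentile(Q[:,2],[5,25,50,75,95,100]).round(1))
    for lo,hi in((-5,1),(1,8),(8,17),(17,26),(26,32),(32,38),(38,55),(55,300)):
        q=Q[(Q[:,2]>lo)&(Q[:,2]<hi)]
        if len(q)>15:
            rc=cv2.minAreaRect(q[:,:2].astype(np.float32));print(lo,hi,len(q),np.round(q.mean(0),1),np.round(rc[0],1),np.round(rc[1],1),round(rc[2],1))
for n,z in(("bearing",45),("lifter",0)):
  for o in r.cut_out(n,"top")[:4]:
    q=P[o["mask"]];print(n,o["confidence"],o["bbox"],np.median(q,0).round(1),np.ptp(q,0).round(0))
w=[ortho(*world("top",203,225,30)[:2],30,65,3.07),ortho(*world("top",281,200,34)[:2],34,65*1.5,2.05),]
c=world("top",401,257,10);w.append(ortho(c[0],c[1],10,65*1.5,2.05));print(c)
print(world("top",203,225,30),world("top",281,200,34))
im=np.zeros((400,1200,3),np.uint8)
for k,a in enumerate(w): im[:a.shape[0],400*k:400*k+a.shape[1]]=a[:400,:400]
cv2.imwrite("pics/c.png",cv2.resize(im[:,:800],(800,400)));cv2.imwrite("pics/d.png",im[:,800:])
E
```

```text
board -12.325592687103098 [-4.2000e+00 -7.0000e-01  4.9000e+00  2.3500e+01  4.1800e+01  1.2837e+03]
-5 1 1145 [501.5 428.3  -1.5] [505.5 431.7] [185.7 157.2] 2.4
1 8 664 [500.6 426.8   3.9] [504.7 430.8] [184.7 156.4] 2.3
8 17 571 [502.8 428.5  10.6] [508.6 429.8] [164.1 108.6] 21.9
17 26 90 [502.1 426.7  23.6] [504.3 432.2] [151.6  72.9] 27.3
26 32 442 [502.8 429.3  29.1] [504.9 429.7] [149.9  67.7] 27.7
32 38 92 [505.  423.5  33.8] [505.5 429.7] [146.5  66.6] 27.6
38 55 232 [502.8 429.   43.1] [503.7 429.1] [51.4 49.9] 89.6
comp -8.577494986581181 [-4.0000e+00 -1.0000e-01  1.9300e+01  2.7600e+01  1.5910e+02  1.2837e+03]
-5 1 1286 [647.2 209.6  -1.6] [632.4 213.1] [271.8 152.1] 0.9
1 8 463 [656.9 212.3   2.7] [630.9 213.1] [269.8 151.6] 0.9
8 17 95 [575.4 211.9  14.9] [598.3 213.1] [184.6 111.5] 9.6
17 26 1361 [589.8 212.8  21.1] [597.9 213.2] [183.5 111.7] 10.0
26 32 162 [578.5 210.6  29.3] [599.  212.1] [171.1 102. ] 9.7
32 38 241 [572.6 208.6  34.4] [594.9 211.8] [165.4  69.2] 7.7
38 55 124 [591.8 215.1  42.1] [591.6 212.1] [150.6  74.7] 9.2
55 300 624 [629.7 216.7 153.7] [632.9 
[... 261 characters left out ...]
 [ 431.5 -129.5   14.2] [ 438.4 -127. ] [168.9  24.9] 5.1
17 26 146 [ 420.3 -132.1   21.2] [ 445.7 -133.2] [ 19.8 153.8] 88.4
26 32 162 [ 473.8 -133.7   28.6] [ 471.9 -133.4] [ 17.5 100.9] 88.4
32 38 28 [ 471.5 -132.4   33.2] [ 475.2 -133.5] [14.  86.3] 87.8
bearing 0.52 [193.7, 215.5, 213.1, 232.4] [502.1 429.9  42.7] [51. 51. 45.]
bearing 0.43 [329.2, 227.1, 347.1, 242.3] [482.4  43.3   9.5] [39. 35. 19.]
lifter 0.75 [393.9, 219.8, 404.2, 291.1] [ 427.7 -131.6   21.3] [ 281.  337. 1290.]
lifter 0.6 [256.9, 142.1, 305.3, 231.1] [593.8 214.3  23.7] [ 523.  138. 1289.]
[ 418.56334697 -135.30607423   10.        ]
[499.0690658  428.86155263  30.        ] [574.77273482 208.61716761  34.        ]
```

View pics/c.png

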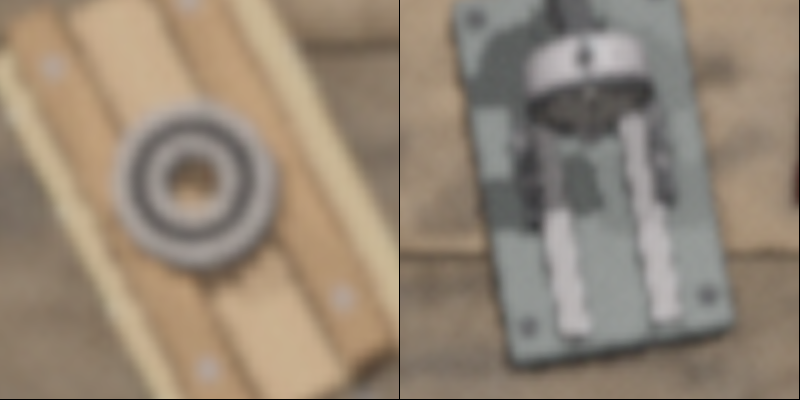

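View pics/d.png

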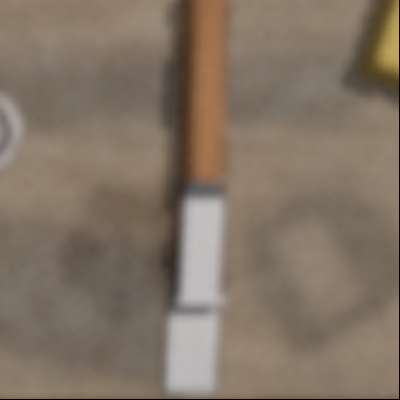

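```bash
cat >> h.py <<'E'
from scipy.spatial.transform import Rotation as Ro
def R_of(s): return Ro.from_euler("xyz",s["tcp_rot"])
def goto(X,yawdeg,s=None,pitch=0):
    """tool-frame shift (cm) and rotvec (deg) from measured pose to a down-pointing pose"""
    s=s or r.sense();A=R_of(s);B=Ro.from_euler("xyz",[np.pi,np.radians(pitch),np.radians(yawdeg)])
    d=A.inv().apply(np.array(X)-s["eef_pos"])/10
    rv=np.degrees((A.inv()*B).as_rotvec())
    print("t",d.round(2),"rot",rv.round(2),"rows",np.ceil(max(np.linalg.norm(d)/5,np.linalg.norm(rv)/8.59)))
E
python3 - <<'E'
from fit import *
s=r.sense()
for k in s: print(k,np.round(s[k],3))
print("mouth",world("top",281.5,202.8,34),"stop",world("top",280.3,189.3,34))
Q=P[125:220,315:470].reshape(-1,3);q=Q[(Q[:,2]>165)&(Q[:,2]<190)];rc=cv2.minAreaRect(q[:,:2].astype(np.float32));print("toolbox",np.round(rc[0],0),rc[1],rc[2],q.min(0).round())
# cheeks: points z 38..50 near comparator, in comparator frame
o=np.array([584.6,210.9]);a=np.radians(9.8);u=np.array([np.cos(a),np.sin(a)]);v=np.array([-u[1],u[0]])
Q=P[140:232,250:310].reshape(-1,3);q=Q[(Q[:,2]>39)&(Q[:,2]<47)];L=np.c_[(q[:,:2]-o)@u,(q[:,:2]-o)@v,q[:,2]]
L=L[np.argsort(L[:,0])];print(L[:30].round(0).tolist())
q=Q[(Q[:,2]>30)&(Q[:,2]<37)];L=np.c_[(q[:,:2]-o)@u,(q[:,:2]-o)@v];L=L[(L[:,0]<-30)&(L[:,0]>-68)]
for sgn in(1,-1):
    l=L[L[:,1]*sgn>0];print(sgn,len(l),np.percentile(l[:,1],[3,50,97]).round(1),np.polyfit(l[:,0],l[:,1],1))
# lifter: blue-free segmentation
for n,z,x0,x1 in(("handle",30,425,515),("tang",20,375,410),("blade",2.5,330,360)):
    im=ortho(430,-133,z,120,2).astype(int);
    rows=[];
    for x in np.arange(x0,x1,2.):
        k=int((430+120-x)*2);g=im[k,180:300]
        sig=(g[:,2]-g[:,0]) if n=="handle" else g.sum(1)/3
        w=np.clip(sig-(np.median(sig)+ (sig.max()-np.median(sig))*.4),0,None);c=(w*np.arange(120)).sum()/w.sum()
        rows.append((x,-133+120-(c+180)/2))
    rows=np.array(rows);p=np.polyfit(rows[:,0],rows[:,1],1);print(n,rows.mean(0),p[0]*57.3)
goto([454,-133,120],0);goto([454,-133,120],180)
E
```

```text
clock 1.2
qpos [-1.347  0.353  1.633 -0.     1.155 -0.002]
qvel [ 0.    -0.001  0.002  0.     0.001 -0.   ]
joint_efforts [ 1.0000e-03 -6.0519e+01 -3.4244e+01  0.0000e+00  1.0000e-03 -0.0000e+00]
eef_pos [ 139.906 -609.1    231.241]
tcp_rot [-3.141  0.     0.226]
contact_force [-0.033 -0.205 -0.079]
wrist_torque [ 0.05  -0.013 -0.011]
opening 0.997
mouth [566.49290394 207.0440881   34.        ] stop [606.69060763 211.17695574  34.        ]
toolbox [642. -79.] (375.4563293457031, 144.5402069091797) 82.5750503540039 [ 551. -271.  165.]
[[-68.0, -23.0, 39.0], [-65.0, 17.0, 40.0], [-64.0, 28.0, 40.0], [-47.0, 25.0, 42.0], [-17.0, -31.0, 40.0], [-16.0, 35.0, 42.0], [-16.0, 32.0, 40.0], [-14.0, 29.0, 44.0], [-14.0, -29.0, 43.0], [-14.0, -32.0, 41.0], [-13.0, 34.0, 45.0], [-13.0, 32.0, 40.0], [-12.0, 37.0, 41.0], [-12.0, -35.0, 43.0], [-11.0, -32.0, 41.0], [-11.0, -29.0, 43.0], [-10.0, 31.0, 42.0], [-10.0, 28.0, 40.0], [-10.0, 34.0, 43.0], [-10.0, -35.0, 45.0], [-9.0, 37.0, 43.0], [-8.0, -33.0, 41.0], [-7.0, 33.0, 44.0], [-7.0, 28.0, 40.0], [-7.0, 36.0, 42.0], [-6.0, 27.0, 45.0], [-6.0, 30.0, 46.0], [-5.0, -33.0, 42.0], [-5.0, -30.0, 41.0], [-4.0, 33.0, 43.0]]
1 50 [16.7 22.5 29. ] [1.95360908e-02 2.36026132e+01]
-1 46 [-28.9 -22.4 -16.9] [  0.03972658 -20.74477079]
handle [ 469.         -134.16297085] -0.8423751465662869
tang [ 392.         -133.81085019] -3.4780536086672567
blade [ 344.         -133.26729042] -3.9091953564104944
t [ 41.27 -39.37  11.13] rot [-1.000e-02  0.000e+00  1.294e+01] rows 12.0
t [ 41.27 -39.37  11.13] rot [-0.0000e+00 -1.0000e-02 -1.6706e+02] rows 20.0
```

move_arm(
  increments=[
    {"tx":3.44,"ty":-3.28,"gripper":0.3},
    {"tx":3.44,"ty":-3.28},
    {"tx":3.44,"ty":-3.28},
    {"tx":3.44,"ty":-3.28},
    {"tx":3.44,"ty":-3.28},
    {"tx":3.44,"ty":-3.28},
    {"tx":3.44,"ty":-3.28},
    {"tx":3.44,"ty":-3.28},
    {"tx":3.44,"ty":-3.28},
    {"tx":3.44,"ty":-3.28},
    {"tx":3.44,"ty":-3.28},
    {"tx":3.44,"ty":-3.28},
  ],
)

```text
invalid input
```

```bash
python3 -c "
from h import *
goto([454,-133.6,60],-1)"
```

```text
t [ 41.26 -39.31  17.13] rot [-1.000e-02  0.000e+00  1.394e+01] rows 12.0
```

move_arm(
  increments=[
    {"tx":3.44,"ty":-3.28,"tz":0,"rx":0,"ry":0,"rz":0,"gripper":0.3},
    {"tx":3.44,"ty":-3.28,"tz":0,"rx":0,"ry":0,"rz":0,"gripper":0.3},
    {"tx":3.44,"ty":-3.28,"tz":0,"rx":0,"ry":0,"rz":0,"gripper":0.3},
    {"tx":3.44,"ty":-3.28,"tz":0,"rx":0,"ry":0,"rz":0,"gripper":0.3},
    {"tx":3.44,"ty":-3.28,"tz":0,"rx":0,"ry":0,"rz":0,"gripper":0.3},
    {"tx":3.44,"ty":-3.28,"tz":0,"rx":0,"ry":0,"rz":0,"gripper":0.3},
    {"tx":3.44,"ty":-3.28,"tz":0,"rx":0,"ry":0,"rz":0,"gripper":0.3},
    {"tx":3.44,"ty":-3.28,"tz":0,"rx":0,"ry":0,"rz":0,"gripper":0.3},
    {"tx":3.44,"ty":-3.28,"tz":0,"rx":0,"ry":0,"rz":0,"gripper":0.3},
    {"tx":3.44,"ty":-3.28,"tz":0,"rx":0,"ry":0,"rz":0,"gripper":0.3},
    {"tx":3.44,"ty":-3.28,"tz":0,"rx":0,"ry":0,"rz":0,"gripper":0.3},
    {"tx":3.44,"ty":-3.28,"tz":0,"rx":0,"ry":0,"rz":0,"gripper":0.3},
  ],
)

```text
clock: 2.4
eef_pos: [455.0, -131.3, 231.6]
tcp_rot: [3.141, -0.001, 0.226]
contact_force: [0.7, -0.6, -0.2]
opening: 0.653
```

```bash
python3 -c "
from h import *
goto([454,-133.6,60],-1)"
```

```text
t [-0.16  0.19 17.16] rot [ 0.03 -0.05 13.94] rows 4.0
```

move_arm(
  increments=[
    {"tx":-0.16,"ty":0.19,"tz":3,"rx":0,"ry":0,"rz":7,"gripper":0.3},
    {"tx":0,"ty":0,"tz":4,"rx":0,"ry":0,"rz":6.94,"gripper":0.3},
    {"tx":0,"ty":0,"tz":4.5,"rx":0,"ry":0,"rz":0,"gripper":0.3},
    {"tx":0,"ty":0,"tz":3.5,"rx":0,"ry":0,"rz":0,"gripper":0.3},
    {"tx":0,"ty":0,"tz":1.5,"rx":0,"ry":0,"rz":0,"gripper":0.3},
    {"tx":0,"ty":0,"tz":0,"rx":0,"ry":0,"rz":0,"gripper":0.3},
    {"tx":0,"ty":0,"tz":0,"rx":0,"ry":0,"rz":0,"gripper":0.3},
  ],
)

```text
clock: 3.1
eef_pos: [453.3, -135.4, 66.7]
tcp_rot: [3.142, -0.0, -0.017]
contact_force: [-0.1, 1.1, 0.4]
opening: 0.645
```

```bash
python3 -c "
from h import *
goto([454,-133.6,5],-1)"
```

```text
t [ 0.07 -0.18  6.17] rot [ 0. -0. -0.] rows 2.0
```

move_arm(
  increments=[
    {"tx":0.07,"ty":-0.18,"tz":2.5,"rx":0,"ry":0,"rz":0,"gripper":0.3},
    {"tx":0,"ty":0,"tz":2.5,"rx":0,"ry":0,"rz":0,"gripper":0.3},
    {"tx":0,"ty":0,"tz":1.0,"rx":0,"ry":0,"rz":0,"gripper":0.3},
    {"tx":0,"ty":0,"tz":0,"rx":0,"ry":0,"rz":0,"gripper":0.3},
    {"tx":0,"ty":0,"tz":0,"rx":0,"ry":0,"rz":0,"gripper":-0.1},
    {"tx":0,"ty":0,"tz":0,"rx":0,"ry":0,"rz":0,"gripper":-0.2},
    {"tx":0,"ty":0,"tz":0,"rx":0,"ry":0,"rz":0,"gripper":-0.3},
  ],
  squeeze=30,
)

```text
clock: 3.8
eef_pos: [454.5, -133.8, 7.3]
tcp_rot: [3.141, -0.002, -0.018]
contact_force: [0.6, 0.1, 0.3]
opening: 0.352
```

```bash
python3 -c "
from h import *
goto([454,-133.6,6],-1)
for c in('top','scene'):
    I,D=r.grab_frame(c);cv2.imwrite(c+'1.png',I[:,:,::-1])
a=cv2.imread('top1.png')[190:300,350:460];b=cv2.imread('scene1.png')[200:310,300:420]
cv2.imwrite('pics/e.png',np.hstack([cv2.resize(a,(400,400)),cv2.resize(b,(400,400))]))"
```

```text
t [-0.05 -0.02  0.13] rot [ 0.03 -0.1  -0.01] rows 1.0
```

View pics/e.png

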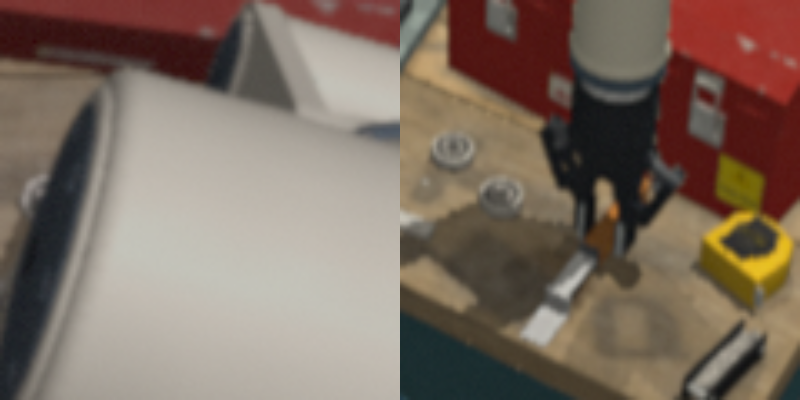

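The scene half shows the fingers straddling the handle at about (600,230). I'll close them now.

move_arm(
  increments=[
    {"tx":0,"ty":0,"tz":0.1,"rx":0,"ry":0,"rz":0,"gripper":-0.5},
    {"tx":0,"ty":0,"tz":0,"rx":0,"ry":0,"rz":0,"gripper":-0.7},
    {"tx":0,"ty":0,"tz":0,"rx":0,"ry":0,"rz":0,"gripper":-1},
    {"tx":0,"ty":0,"tz":0,"rx":0,"ry":0,"rz":0,"gripper":-1},
    {"tx":0,"ty":0,"tz":0,"rx":0,"ry":0,"rz":0,"gripper":-1},
  ],
  squeeze=30,
)

```text
clock: 4.4
eef_pos: [454.0, -133.6, 5.5]
tcp_rot: [3.141, -0.0, -0.017]
contact_force: [-0.2, 0.1, 6.0]
opening: 0.207
```

move_arm(
  increments=[
    {"tx":0,"ty":0,"tz":0,"rx":0,"ry":0,"rz":0,"gripper":-1},
    {"tx":0,"ty":0,"tz":0,"rx":0,"ry":0,"rz":0,"gripper":-1},
    {"tx":0,"ty":0,"tz":0,"rx":0,"ry":0,"rz":0,"gripper":-1},
  ],
  squeeze=100,
)

```text
clock: 4.7
eef_pos: [454.1, -133.7, 5.7]
tcp_rot: [3.141, -0.001, -0.017]
contact_force: [-0.6, -0.1, 9.1]
opening: 0.19
```

move_arm(
  increments=[
    {"tx":0,"ty":0,"tz":-0.5,"rx":0,"ry":0,"rz":0,"gripper":-1},
    {"tx":0,"ty":0,"tz":-2,"rx":0,"ry":0,"rz":0,"gripper":-1},
    {"tx":0,"ty":0,"tz":-4,"rx":0,"ry":0,"rz":0,"gripper":-1},
    {"tx":-0.5,"ty":0,"tz":-4.5,"rx":0,"ry":0,"rz":0,"gripper":-1},
    {"tx":-1,"ty":0,"tz":-4.5,"rx":0,"ry":0,"rz":0,"gripper":-1},
    {"tx":-1,"ty":0,"tz":-4.5,"rx":0,"ry":0,"rz":-4,"gripper":-1},
    {"tx":0,"ty":0,"tz":-3,"rx":0,"ry":0,"rz":-8,"gripper":-1},
    {"tx":0,"ty":0,"tz":-1,"rx":0,"ry":0,"rz":-8,"gripper":-1},
    {"tx":0,"ty":0,"tz":0,"rx":0,"ry":0,"rz":-8,"gripper":-1},
    {"tx":0,"ty":0,"tz":0,"rx":0,"ry":0,"rz":-8,"gripper":-1},
    {"tx":0,"ty":0,"tz":0,"rx":0,"ry":0,"rz":-8,"gripper":-1},
    {"tx":0,"ty":0,"tz":0,"rx":0,"ry":0,"rz":-8,"gripper":-1},
  ],
)

```text
clock: 5.9
eef_pos: [428.2, -132.9, 245.1]
tcp_rot: [-3.141, 0.0, 0.896]
contact_force: [-0.2, 0.3, -1.2]
opening: 0.191
```

move_arm(
  increments=[
    {"tx":0,"ty":0,"tz":0,"rx":0,"ry":0,"rz":-8,"gripper":-1},
    {"tx":0,"ty":0,"tz":0,"rx":0,"ry":0,"rz":-8,"gripper":-1},
    {"tx":0,"ty":0,"tz":0,"rx":0,"ry":0,"rz":-8,"gripper":-1},
    {"tx":0,"ty":0,"tz":0,"rx":0,"ry":0,"rz":-8,"gripper":-1},
    {"tx":0,"ty":0,"tz":0,"rx":0,"ry":0,"rz":-8,"gripper":-1},
    {"tx":0,"ty":0,"tz":0,"rx":0,"ry":0,"rz":-8,"gripper":-1},
    {"tx":0,"ty":0,"tz":0,"rx":0,"ry":0,"rz":-8,"gripper":-1},
    {"tx":0,"ty":0,"tz":0,"rx":0,"ry":0,"rz":-8,"gripper":-1},
    {"tx":0,"ty":0,"tz":0,"rx":0,"ry":0,"rz":-8,"gripper":-1},
    {"tx":0,"ty":0,"tz":0,"rx":0,"ry":0,"rz":-8,"gripper":-1},
    {"tx":0,"ty":0,"tz":0,"rx":0,"ry":0,"rz":-8,"gripper":-1},
    {"tx":0,"ty":0,"tz":0,"rx":0,"ry":0,"rz":-8,"gripper":-1},
  ],
)

```text
clock: 7.1
eef_pos: [428.1, -132.9, 245.0]
tcp_rot: [-3.141, -0.001, 2.571]
contact_force: [0.8, -0.2, -1.7]
opening: 0.191
```

```bash
python3 -c "
from h import *
b=np.array([504,429.4]);a=np.radians(27.6);u=np.array([np.cos(a),np.sin(a)])
q=b-u*(113+120); print(q,r.sense()['qpos'])
goto([*q,200],207.6-360)"
```

```text
[297.51456604 321.45202382] [-3.04338774e-01  5.76845359e-02  1.97693983e+00  2.11723389e-05
  1.10808405e+00 -1.30482800e+00]
t [35.52 31.19  4.53] rot [ 2.000e-02 -6.000e-02 -6.028e+01] rows 10.0
```

move_arm(
  increments=[
    {"tx":1.5,"ty":1.3,"tz":0,"rx":0,"ry":0,"rz":0,"gripper":-1},
    {"tx":3.2,"ty":2.8,"tz":0,"rx":0,"ry":0,"rz":0,"gripper":-1},
    {"tx":3.6,"ty":3.2,"tz":0,"rx":0,"ry":0,"rz":0,"gripper":-1},
    {"tx":3.6,"ty":3.2,"tz":0,"rx":0,"ry":0,"rz":0,"gripper":-1},
    {"tx":3.6,"ty":3.2,"tz":0,"rx":0,"ry":0,"rz":0,"gripper":-1},
    {"tx":3.6,"ty":3.2,"tz":0,"rx":0,"ry":0,"rz":0,"gripper":-1},
    {"tx":3.6,"ty":3.2,"tz":0,"rx":0,"ry":0,"rz":0,"gripper":-1},
    {"tx":3.6,"ty":3.2,"tz":0,"rx":0,"ry":0,"rz":0,"gripper":-1},
    {"tx":3.6,"ty":3.2,"tz":0,"rx":0,"ry":0,"rz":0,"gripper":-1},
    {"tx":3.6,"ty":3.2,"tz":0,"rx":0,"ry":0,"rz":0,"gripper":-1},
    {"tx":2.0,"ty":1.7,"tz":0,"rx":0,"ry":0,"rz":0,"gripper":-1},
  ],
)

```text
clock: 8.2
eef_pos: [300.5, 326.4, 245.3]
tcp_rot: [3.141, -0.001, 2.567]
contact_force: [-0.4, -0.2, -0.8]
opening: 0.186
```

move_arm(
  increments=[
    {"tx":0,"ty":0,"tz":0,"rx":0,"ry":0,"rz":-4,"gripper":-1},
    {"tx":0,"ty":0,"tz":0.5,"rx":0,"ry":0,"rz":-8,"gripper":-1},
    {"tx":0,"ty":0,"tz":1,"rx":0,"ry":0,"rz":-8,"gripper":-1},
    {"tx":0,"ty":0,"tz":2,"rx":0,"ry":0,"rz":-8,"gripper":-1},
    {"tx":0,"ty":0,"tz":2,"rx":0,"ry":0,"rz":-8,"gripper":-1},
    {"tx":0,"ty":0,"tz":2,"rx":0,"ry":0,"rz":-8,"gripper":-1},
    {"tx":0,"ty":0,"tz":2,"rx":0,"ry":0,"rz":-8,"gripper":-1},
    {"tx":0,"ty":0,"tz":1,"rx":0,"ry":0,"rz":-5,"gripper":-1},
    {"tx":0,"ty":0,"tz":0,"rx":0,"ry":0,"rz":-3.3,"gripper":-1},
    {"tx":0,"ty":0,"tz":0,"rx":0,"ry":0,"rz":0,"gripper":-1},
    {"tx":0,"ty":0,"tz":0,"rx":0,"ry":0,"rz":0,"gripper":-1},
  ],
)

```text
clock: 9.3
eef_pos: [301.9, 323.5, 140.3]
tcp_rot: [-3.142, -0.0, -2.667]
contact_force: [0.2, 0.5, -2.1]
opening: 0.19
```

```bash
python3 -c "
from h import *
b=np.array([504,429.4]);a=np.radians(27.6);u=np.array([np.cos(a),np.sin(a)])
q=b-u*(113+120); s=r.sense();print(s['eef_pos'],s['tcp_rot'],s['contact_force'],s['wrist_torque'])
goto([*q,60],207.6-360)
for c in('top','scene'):
    I,D=r.grab_frame(c);cv2.imwrite(c+'2.png',I[:,:,::-1]);np.save(c+'2.npy',D)
a=cv2.imread('top2.png')[180:300,150:270];b=cv2.imread('scene2.png')[100:280,130:310]
cv2.imwrite('pics/f.png',np.hstack([cv2.resize(a,(400,400)),cv2.resize(b,(400,400))]))"
```

```text
[301.92526916 323.48124845 140.32970892] [-3.14152277e+00 -2.40240665e-04 -2.66697678e+00] [ 0.24837133  0.52364852 -2.05425454] [-0.00615863  0.0420223   0.03259464]
t [0.48 0.02 8.03] rot [-0.   -0.01 -0.41] rows 2.0
```

View pics/f.png

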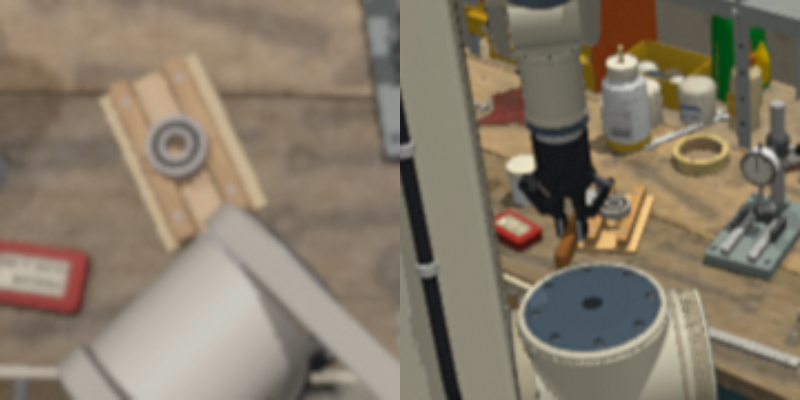

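move_arm(
  increments=[
    {"tx":0.4,"ty":0.02,"tz":2,"rx":0,"ry":0,"rz":-0.41,"gripper":-1},
    {"tx":0,"ty":0,"tz":3,"rx":0,"ry":0,"rz":0,"gripper":-1},
    {"tx":0,"ty":0,"tz":3,"rx":0,"ry":0,"rz":0,"gripper":-1},
    {"tx":0,"ty":0,"tz":2.5,"rx":0,"ry":0,"rz":0,"gripper":-1},
    {"tx":0,"ty":0,"tz":1.2,"rx":0,"ry":0,"rz":0,"gripper":-1},
    {"tx":0,"ty":0,"tz":0,"rx":0,"ry":0,"rz":0,"gripper":-1},
    {"tx":0,"ty":0,"tz":0,"rx":0,"ry":0,"rz":0,"gripper":-1},
    {"tx":0,"ty":0,"tz":0,"rx":0,"ry":0,"rz":0,"gripper":-1},
  ],
)

```text
clock: 10.2
eef_pos: [299.1, 322.7, 24.4]
tcp_rot: [3.141, 0.002, -2.658]
contact_force: [-0.3, 0.4, -1.1]
opening: 0.187
```

```bash
python3 -c "
from fit import *
b=np.array([504,429.4]);a=np.radians(27.6);u=np.array([np.cos(a),np.sin(a)])
q=b-u*(113+120); goto([*q,22.6],207.6-360)
# refine board from first depth: edges of strips in board frame
Q=P[185:262,170:240].reshape(-1,3);v=np.array([-u[1],u[0]])
L=np.c_[(Q[:,:2]-b)@u,(Q[:,:2]-b)@v,Q[:,2]];k=(abs(L[:,0])<70)&(L[:,2]>25)&(L[:,2]<35);L=L[k]
for lo,hi in((-70,-30),(30,70)):
    w=L[(L[:,0]>lo)&(L[:,0]<hi),1];print(lo,np.sort(w[w>0])[[0,1,2,-3,-2,-1]].round(1),np.sort(w[w<0])[[0,1,2,-3,-2,-1]].round(1))
I=cv2.imread('scene2.png')
r.grab_frame('scene')[0]
I,D=r.grab_frame('scene');cv2.imwrite('pics/g.png',cv2.resize(I[150:260,140:280,::-1],(763,600),interpolation=cv2.INTER_CUBIC))
for o in r.cut_out('lifter','scene')[:2]:print(o['bbox'],o['confidence'])
print(proj('scene',[*(q+129*u),19]),proj('scene',[*(b-75*u),10]),proj('scene',[*(b-75*u),30]))
"
```

```text
t [ 0.2  -0.04  0.18] rot [0.04 0.11 0.1 ] rows 1.0
-70 [ 15.8  16.1  16.3  33.4  34.3 118.8] [-34.1 -33.9 -33.  -16.5 -16.3 -16. ]
30 [15.5 15.6 15.8 32.6 32.7 33.2] [-34.  -33.9 -33.9 -17.1 -17.1 -16.9]
(np.float64(220.74599465962987), np.float64(213.99069954411405)) (np.float64(222.83026861414643), np.float64(211.03793850390934)) (np.float64(222.28622565786972), np.float64(206.376521763916))
```

View pics/g.png

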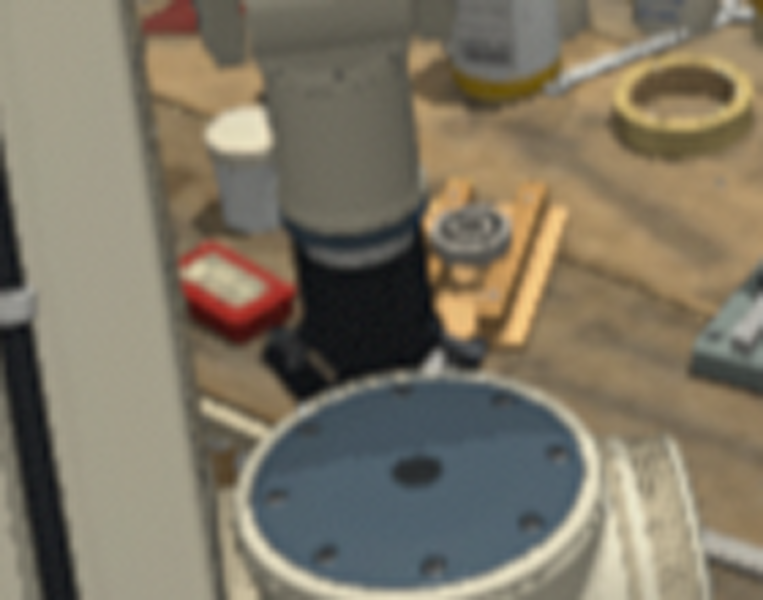

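```bash
python3 -c "
from h import *
b=np.array([504.2,429.05]);a=np.radians(27.4);u=np.array([np.cos(a),np.sin(a)])
goto([*(b-u*(113+115)),23],27.4+180);goto([*(b-u*(113+3)),23],27.4+180)"
```

```text
t [-0.33  0.01  0.12] rot [0.03 0.1  0.3 ] rows 1.0
t [-11.53  -0.05   0.14] rot [0.03 0.1  0.3 ] rows 3.0
```

move_arm(
  increments=[
    {"tx":-0.33,"ty":0.0,"tz":0.1,"rx":0,"ry":0,"rz":0.3,"gripper":-1},
    {"tx":-1,"ty":0,"tz":0,"rx":0,"ry":0,"rz":0,"gripper":-1},
    {"tx":-1,"ty":0,"tz":0,"rx":0,"ry":0,"rz":0,"gripper":-1},
    {"tx":-1,"ty":0,"tz":0,"rx":0,"ry":0,"rz":0,"gripper":-1},
    {"tx":-1,"ty":0,"tz":0,"rx":0,"ry":0,"rz":0,"gripper":-1},
    {"tx":-1,"ty":0,"tz":0,"rx":0,"ry":0,"rz":0,"gripper":-1},
    {"tx":-1,"ty":0,"tz":0,"rx":0,"ry":0,"rz":0,"gripper":-1},
    {"tx":0,"ty":0,"tz":0,"rx":0,"ry":0,"rz":0,"gripper":-1},
    {"tx":0,"ty":0,"tz":0,"rx":0,"ry":0,"rz":0,"gripper":-1},
  ],
)

```text
clock: 11.25
eef_pos: [354.5, 350.9, 22.1]
tcp_rot: [-3.141, -0.001, -2.663]
contact_force: [0.2, 0.1, -2.4]
opening: 0.19
```

```bash
python3 -c "
from h import *
b=np.array([504.2,429.05]);a=np.radians(27.4);u=np.array([np.cos(a),np.sin(a)])
goto([*(b-u*(113+3)),23],27.4+180)"
```

```text
t [-5.28  0.05 -0.09] rot [-0.01 -0.03 -0.01] rows 2.0
```

move_arm(
  increments=[
    {"tx":-1,"ty":0.04,"tz":-0.08,"rx":0,"ry":0,"rz":0,"gripper":-1},
    {"tx":-1,"ty":0,"tz":0,"rx":0,"ry":0,"rz":0,"gripper":-1},
    {"tx":-1,"ty":0,"tz":0,"rx":0,"ry":0,"rz":0,"gripper":-1},
    {"tx":-1,"ty":0,"tz":0,"rx":0,"ry":0,"rz":0,"gripper":-1},
    {"tx":-0.6,"ty":0,"tz":0,"rx":0,"ry":0,"rz":0,"gripper":-1},
    {"tx":-0.4,"ty":0,"tz":0,"rx":0,"ry":0,"rz":0,"gripper":-1},
    {"tx":-0.2,"ty":0,"tz":0,"rx":0,"ry":0,"rz":0,"gripper":-1},
    {"tx":0,"ty":0,"tz":0,"rx":0,"ry":0,"rz":0,"gripper":-1},
    {"tx":0,"ty":0,"tz":0,"rx":0,"ry":0,"rz":0,"gripper":-1},
  ],
)

```text
clock: 12.15
eef_pos: [400.2, 375.1, 23.0]
tcp_rot: [-3.141, -0.001, -2.663]
contact_force: [0.3, -0.5, -1.9]
opening: 0.188
```

```bash
cat > look.py <<'E'
from h import *
import sys
s=r.sense();print(s["eef_pos"].round(2) if hasattr(s["eef_pos"],"round") else s["eef_pos"],np.round(s["contact_force"],2),np.round(s["wrist_torque"],3))
tag=sys.argv[1]
T,D=r.grab_frame("top");S,E=r.grab_frame("scene");np.save("t_"+tag,D)
cv2.imwrite(f"top_{tag}.png",T[:,:,::-1]);cv2.imwrite(f"scene_{tag}.png",S[:,:,::-1])
def crop(I,c,h):
    u,v=map(int,c);u=min(max(u,h),560-h);v=min(max(v,h),420-h);return cv2.resize(np.ascontiguousarray(I[v-h:v+h,u-h:u+h,::-1]),(400,400),interpolation=cv2.INTER_CUBIC)
X=[float(x) for x in sys.argv[2:5]]
cv2.imwrite(f"pics/{tag}.png",np.hstack([crop(T,proj("top",X),35),crop(S,proj("scene",X),35)]))
E
python3 look.py h1 480 415 40; python3 -c "
from h import *
b=np.array([504.2,429.05]);a=np.radians(27.4);u=np.array([np.cos(a),np.sin(a)])
goto([*(b-u*(113+3)),23],27.4+180)"
```

```text
[400.21 375.13  22.99] [ 0.29 -0.51 -1.94] [-0.049 -0.011 -0.062]
t [-0.11 -0.    0.01] rot [-0.   -0.02  0.01] rows 1.0
```

View pics/h1.png

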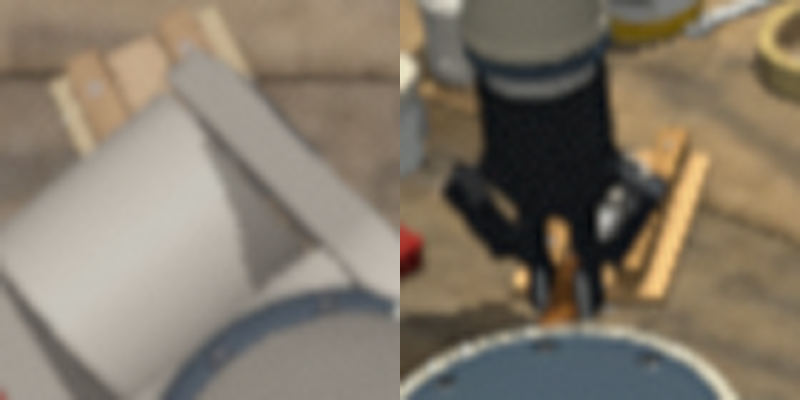

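The arm hides the blade from both cameras, so I'll rely on the fit and on feel. Next: close the remaining gap slowly, then raise.

move_arm(
  increments=[
    {"tx":-0.2,"ty":0,"tz":0,"rx":0,"ry":0,"rz":0,"gripper":-1},
    {"tx":-0.1,"ty":0,"tz":0,"rx":0,"ry":0,"rz":0,"gripper":-1},
    {"tx":-0.1,"ty":0,"tz":0,"rx":0,"ry":0,"rz":0,"gripper":-1},
    {"tx":0,"ty":0,"tz":-0.2,"rx":0,"ry":0,"rz":0,"gripper":-1},
    {"tx":0,"ty":0,"tz":-0.3,"rx":0,"ry":0,"rz":0,"gripper":-1},
    {"tx":0,"ty":0,"tz":-0.25,"rx":0,"ry":0,"rz":0,"gripper":-1},
    {"tx":0,"ty":0,"tz":0,"rx":0,"ry":0,"rz":0,"gripper":-1},
  ],
)

```text
clock: 12.95
eef_pos: [404.3, 377.4, 31.1]
tcp_rot: [3.141, 0.001, -2.663]
contact_force: [-0.5, -0.2, -1.5]
opening: 0.189
```

move_arm(
  increments=[
    {"tx":0,"ty":0,"tz":-0.1,"rx":0,"ry":0,"rz":0,"gripper":-1},
    {"tx":0,"ty":0,"tz":-0.1,"rx":0,"ry":0,"rz":0,"gripper":-1},
    {"tx":0,"ty":0,"tz":-0.1,"rx":0,"ry":0,"rz":0,"gripper":-1},
    {"tx":0,"ty":0,"tz":-0.1,"rx":0,"ry":0,"rz":0,"gripper":-1},
    {"tx":0,"ty":0,"tz":-0.1,"rx":0,"ry":0,"rz":0,"gripper":-1},
    {"tx":0,"ty":0,"tz":-0.1,"rx":0,"ry":0,"rz":0,"gripper":-1},
    {"tx":0,"ty":0,"tz":-0.1,"rx":0,"ry":0,"rz":0,"gripper":-1},
    {"tx":0,"ty":0,"tz":0,"rx":0,"ry":0,"rz":0,"gripper":-1},
  ],
)

```text
clock: 13.75
eef_pos: [404.2, 377.3, 37.7]
tcp_rot: [3.142, 0.0, -2.663]
contact_force: [0.1, 0.1, -4.1]
opening: 0.189
```

move_arm(
  increments=[
    {"tx":0,"ty":0,"tz":-0.3,"rx":0,"ry":0,"rz":0,"gripper":-1},
    {"tx":0,"ty":0,"tz":-0.5,"rx":0,"ry":0,"rz":0,"gripper":-1},
    {"tx":0,"ty":0,"tz":-0.7,"rx":0,"ry":0,"rz":0,"gripper":-1},
    {"tx":0,"ty":0,"tz":-0.8,"rx":0,"ry":0,"rz":0,"gripper":-1},
    {"tx":0,"ty":0,"tz":-0.8,"rx":0,"ry":0,"rz":0,"gripper":-1},
    {"tx":0,"ty":0,"tz":-0.8,"rx":0,"ry":0,"rz":0,"gripper":-1},
    {"tx":0,"ty":0,"tz":-0.7,"rx":0,"ry":0,"rz":0,"gripper":-1},
    {"tx":0,"ty":0,"tz":-0.4,"rx":0,"ry":0,"rz":0,"gripper":-1},
    {"tx":0,"ty":0,"tz":-0.2,"rx":0,"ry":0,"rz":0,"gripper":-1},
    {"tx":0,"ty":0,"tz":0,"rx":0,"ry":0,"rz":0,"gripper":-1},
  ],
)

```text
clock: 14.75
eef_pos: [404.2, 377.3, 89.8]
tcp_rot: [3.142, 0.0, -2.663]
contact_force: [-0.3, -0.6, -3.5]
opening: 0.186
```

```bash
python3 look.py h2 505 429 95
python3 -c "
from h import *
o=np.array([584.6,210.9]);a=np.radians(9.9);u=np.array([np.cos(a),np.sin(a)])
print(o-u*(113+46)); goto([*(o-u*(113+46)),100],189.9)"
```

```text
[404.17 377.26  89.8 ] [-0.3  -0.62 -3.46] [-0.054  0.179 -0.007]
[427.96761714 183.56327306]
t [  6.78 -18.29  -1.06] rot [-1.000e-02 -3.000e-02  1.751e+01] rows 4.0
```

The wrist now reads about 1.5 N more, and about 0.17 N m at the lever arm, so the bearing is on the blade. I'll carry it gently to the comparator.

move_arm(
  increments=[
    {"tx":0.07,"ty":-0.2,"tz":0,"rx":0,"ry":0,"rz":0,"gripper":-1},
    {"tx":0.15,"ty":-0.4,"tz":0,"rx":0,"ry":0,"rz":0,"gripper":-1},
    {"tx":0.25,"ty":-0.65,"tz":0,"rx":0,"ry":0,"rz":0,"gripper":-1},
    {"tx":0.32,"ty":-0.85,"tz":0,"rx":0,"ry":0,"rz":0,"gripper":-1},
    {"tx":0.37,"ty":-1.0,"tz":0,"rx":0,"ry":0,"rz":0,"gripper":-1},
    {"tx":0.37,"ty":-1.0,"tz":0,"rx":0,"ry":0,"rz":0,"gripper":-1},
    {"tx":0.37,"ty":-1.0,"tz":0,"rx":0,"ry":0,"rz":0,"gripper":-1},
    {"tx":0.37,"ty":-1.0,"tz":0,"rx":0,"ry":0,"rz":0,"gripper":-1},
    {"tx":0.37,"ty":-1.0,"tz":0,"rx":0,"ry":0,"rz":0,"gripper":-1},
    {"tx":0.37,"ty":-1.0,"tz":0,"rx":0,"ry":0,"rz":0,"gripper":-1},
    {"tx":0.37,"ty":-1.0,"tz":0,"rx":0,"ry":0,"rz":0,"gripper":-1},
    {"tx":0.37,"ty":-1.0,"tz":0,"rx":0,"ry":0,"rz":0,"gripper":-1},
  ],
)

```text
clock: 16.05
eef_pos: [417.4, 269.5, 89.6]
tcp_rot: [3.142, 0.0, -2.663]
contact_force: [0.9, 0.5, -3.7]
opening: 0.191
```

move_arm(
  increments=[
    {"tx":0.37,"ty":-1.0,"tz":0,"rx":0,"ry":0,"rz":0,"gripper":-1},
    {"tx":0.37,"ty":-1.0,"tz":0,"rx":0,"ry":0,"rz":0,"gripper":-1},
    {"tx":0.37,"ty":-1.0,"tz":0,"rx":0,"ry":0,"rz":0,"gripper":-1},
    {"tx":0.37,"ty":-1.0,"tz":0,"rx":0,"ry":0,"rz":0,"gripper":-1},
    {"tx":0.37,"ty":-1.0,"tz":0,"rx":0,"ry":0,"rz":0,"gripper":-1},
    {"tx":0.37,"ty":-1.0,"tz":0,"rx":0,"ry":0,"rz":0,"gripper":-1},
    {"tx":0.32,"ty":-0.85,"tz":0,"rx":0,"ry":0,"rz":0,"gripper":-1},
    {"tx":0.25,"ty":-0.65,"tz":0,"rx":0,"ry":0,"rz":0,"gripper":-1},
    {"tx":0.15,"ty":-0.4,"tz":0,"rx":0,"ry":0,"rz":0,"gripper":-1},
    {"tx":0.08,"ty":-0.2,"tz":0,"rx":0,"ry":0,"rz":0,"gripper":-1},
    {"tx":0,"ty":0,"tz":0,"rx":0,"ry":0,"rz":0,"gripper":-1},
  ],
)

```text
clock: 17.15
eef_pos: [427.8, 184.4, 89.6]
tcp_rot: [3.142, 0.0, -2.663]
contact_force: [0.5, -0.9, -3.1]
opening: 0.191
```

move_arm(
  increments=[
    {"tx":0,"ty":0,"tz":0,"rx":0,"ry":0,"rz":0.5,"gripper":-1},
    {"tx":0,"ty":0,"tz":0,"rx":0,"ry":0,"rz":1.2,"gripper":-1},
    {"tx":0,"ty":0,"tz":0,"rx":0,"ry":0,"rz":2,"gripper":-1},
    {"tx":0,"ty":0,"tz":0,"rx":0,"ry":0,"rz":2.2,"gripper":-1},
    {"tx":0,"ty":0,"tz":0,"rx":0,"ry":0,"rz":2.2,"gripper":-1},
    {"tx":0,"ty":0,"tz":0,"rx":0,"ry":0,"rz":2.2,"gripper":-1},
    {"tx":0,"ty":0,"tz":0,"rx":0,"ry":0,"rz":2.2,"gripper":-1},
    {"tx":0,"ty":0,"tz":0,"rx":0,"ry":0,"rz":2,"gripper":-1},
    {"tx":0,"ty":0,"tz":0,"rx":0,"ry":0,"rz":1.5,"gripper":-1},
    {"tx":0,"ty":0,"tz":0,"rx":0,"ry":0,"rz":1,"gripper":-1},
    {"tx":0,"ty":0,"tz":0,"rx":0,"ry":0,"rz":0.5,"gripper":-1},
    {"tx":0,"ty":0,"tz":0,"rx":0,"ry":0,"rz":0,"gripper":-1},
  ],
)

```text
clock: 18.35
eef_pos: [427.8, 184.5, 89.6]
tcp_rot: [3.142, -0.0, -2.969]
contact_force: [0.4, 0.3, -3.8]
opening: 0.192
```

```bash
python3 look.py h3 539 203 95
python3 -c "
from h import *
o=np.array([584.6,210.9]);a=np.radians(9.9);u=np.array([np.cos(a),np.sin(a)])
goto([*(o-u*(113+46)),42],189.9)"
```

```text
[427.78 184.54  89.58] [ 0.38  0.26 -3.81] [-0.061  0.153 -0.028]
t [ 0.   -0.1   4.76] rot [0.   0.   0.02] rows 1.0
```

View pics/h3.png

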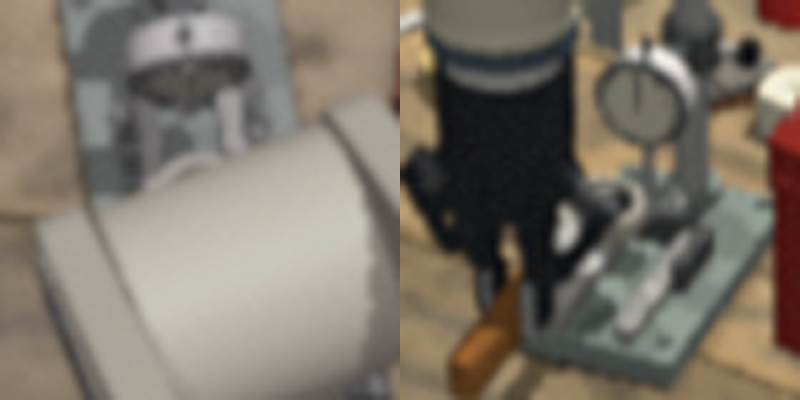

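Top crop: the front rim of the bearing shows at (185,165) between the rails. Scene crop: the blade sits level behind the right finger, near (600,250). I'll check the bearing's lateral position by depth.

```bash
python3 -c "
from h import *
D=np.load('t_h3.npy');P=cloud('top',D)
o=np.array([584.6,210.9]);a=np.radians(9.9);u=np.array([np.cos(a),np.sin(a)]);v=np.array([-u[1],u[0]])
Q=P[150:260,240:320].reshape(-1,3);L=np.c_[(Q[:,:2]-o)@u,(Q[:,:2]-o)@v,Q[:,2]]
k=(L[:,2]>92)&(L[:,2]<108)&(L[:,0]<0)&(abs(L[:,1])<60);print(L[k].round(0).tolist())"
```

```text
[[-21.0, 9.0, 100.0], [-21.0, 6.0, 99.0], [-21.0, 1.0, 95.0], [-22.0, -2.0, 98.0], [-23.0, -5.0, 102.0], [-25.0, -7.0, 105.0], [-23.0, -10.0, 99.0], [-23.0, 12.0, 99.0], [-23.0, 9.0, 98.0], [-25.0, 7.0, 103.0], [-25.0, 4.0, 102.0], [-25.0, 1.0, 100.0], [-23.0, -2.0, 92.0], [-25.0, 18.0, 99.0], [-24.0, 15.0, 93.0], [-25.0, 12.0, 98.0], [-26.0, 10.0, 99.0], [-27.0, 7.0, 100.0], [-26.0, 4.0, 97.0], [-28.0, 18.0, 102.0], [-29.0, 16.0, 102.0], [-27.0, 13.0, 95.0], [-30.0, 21.0, 101.0], [-184.0, 10.0, 98.0]]
```

move_arm(
  increments=[
    {"tx":0,"ty":-0.06,"tz":0.3,"rx":0,"ry":0,"rz":0,"gripper":-1},
    {"tx":0,"ty":-0.06,"tz":0.6,"rx":0,"ry":0,"rz":0,"gripper":-1},
    {"tx":0,"ty":0,"tz":0.8,"rx":0,"ry":0,"rz":0,"gripper":-1},
    {"tx":0,"ty":0,"tz":0.8,"rx":0,"ry":0,"rz":0,"gripper":-1},
    {"tx":0,"ty":0,"tz":0.8,"rx":0,"ry":0,"rz":0,"gripper":-1},
    {"tx":0,"ty":0,"tz":0.6,"rx":0,"ry":0,"rz":0,"gripper":-1},
    {"tx":0,"ty":0,"tz":0.4,"rx":0,"ry":0,"rz":0,"gripper":-1},
    {"tx":0,"ty":0,"tz":0.2,"rx":0,"ry":0,"rz":0,"gripper":-1},
    {"tx":0,"ty":0,"tz":0,"rx":0,"ry":0,"rz":0,"gripper":-1},
    {"tx":0,"ty":0,"tz":0,"rx":0,"ry":0,"rz":0,"gripper":-1},
  ],
)

```text
clock: 19.45
eef_pos: [428.2, 183.4, 44.7]
tcp_rot: [3.142, 0.0, -2.969]
contact_force: [0.8, 0.4, -3.0]
opening: 0.192
```

```bash
python3 -c "
from h import *
o=np.array([584.6,210.9]);a=np.radians(9.9);u=np.array([np.cos(a),np.sin(a)]);s=r.sense();print(s['eef_pos'],s['contact_force'],s['wrist_torque'])
goto([*(o-u*(113+46)),32.6],189.9)"
```

```text
[428.17183483 183.40497204  44.74334718] [ 0.77200229  0.36538891 -3.04987026] [-0.05166031  0.19496807  0.00779594]
t [0.02 0.02 1.21] rot [0.01 0.02 0.01] rows 1.0
```

move_arm(
  increments=[
    {"tx":0,"ty":0,"tz":0.15,"rx":0,"ry":0,"rz":0,"gripper":-1},
    {"tx":0,"ty":0,"tz":0.15,"rx":0,"ry":0,"rz":0,"gripper":-1},
    {"tx":0,"ty":0,"tz":0.15,"rx":0,"ry":0,"rz":0,"gripper":-1},
    {"tx":0,"ty":0,"tz":0.15,"rx":0,"ry":0,"rz":0,"gripper":-1},
    {"tx":0,"ty":0,"tz":0.15,"rx":0,"ry":0,"rz":0,"gripper":-1},
    {"tx":0,"ty":0,"tz":0.15,"rx":0,"ry":0,"rz":0,"gripper":-1},
    {"tx":0,"ty":0,"tz":0.15,"rx":0,"ry":0,"rz":0,"gripper":-1},
    {"tx":0,"ty":0,"tz":0.15,"rx":0,"ry":0,"rz":0,"gripper":-1},
    {"tx":0,"ty":0,"tz":0,"rx":0,"ry":0,"rz":0,"gripper":-1},
    {"tx":0,"ty":0,"tz":0,"rx":0,"ry":0,"rz":0,"gripper":-1},
  ],
)

```text
clock: 20.45
eef_pos: [428.1, 183.3, 32.6]
tcp_rot: [3.142, 0.0, -2.969]
contact_force: [1.4, -0.7, -1.7]
opening: 0.19
```

```bash
python3 look.py h4 545 204 40
python3 -c "
from h import *
D=np.load('t_h4.npy');P=cloud('top',D)
o=np.array([584.6,210.9]);a=np.radians(9.9);u=np.array([np.cos(a),np.sin(a)]);v=np.array([-u[1],u[0]])
Q=P[150:260,240:320].reshape(-1,3);L=np.c_[(Q[:,:2]-o)@u,(Q[:,:2]-o)@v,Q[:,2]]
k=(L[:,2]>43)&(L[:,2]<58)&(L[:,0]<-15)&(abs(L[:,1])<60);print(L[k].round(0).tolist())
goto([*(o-u*(113+46)),32.6],189.9)"
```

```text
[428.09 183.34  32.59] [ 1.41 -0.7  -1.73] [-0.006  0.067  0.011]
[[-20.0, 1.0, 48.0], [-20.0, -2.0, 46.0], [-21.0, -5.0, 49.0], [-20.0, -8.0, 45.0], [-21.0, 10.0, 48.0], [-22.0, 7.0, 49.0], [-22.0, 4.0, 47.0], [-22.0, 1.0, 45.0], [-22.0, -2.0, 46.0], [-23.0, -4.0, 48.0], [-23.0, -7.0, 45.0], [-26.0, -10.0, 55.0], [-25.0, -13.0, 48.0], [-25.0, -16.0, 48.0], [-24.0, 13.0, 49.0], [-25.0, 10.0, 51.0], [-24.0, 7.0, 47.0], [-25.0, 5.0, 48.0], [-25.0, 2.0, 48.0], [-25.0, -1.0, 46.0], [-26.0, -7.0, 46.0], [-27.0, -9.0, 47.0], [-28.0, -12.0, 49.0], [-27.0, -15.0, 44.0], [-29.0, -18.0, 48.0], [-26.0, 16.0, 48.0], [-28.0, 13.0, 52.0], [-26.0, 10.0, 45.0], [-27.0, 8.0, 45.0], [-27.0, 5.0, 44.0], [-29.0, 2.0, 50.0], [-28.0, -1.0, 46.0], [-29.0, -3.0, 46.0], [-29.0, -6.0, 46.0], [-30.0, -12.0, 48.0], [-27.0, 19.0, 44.0], [-30.0, 17.0, 51.0], [-29.0, 14.0, 45.0], [-30.0, 11.0, 50.0], [-29.0, 8.0, 44.0], [-30.0, 5.0, 46.0], [-31.0, 3.0, 47.0], [-32.0, -0.0, 49.0], [-32.0, -3.0, 47.0], [-32.0, 20.0, 50.0], [-32.0, 17.0, 48.0], [-33.0, 9.0, 48.0], [-33.0, 6.0, 47.0], [-35.0, 23.0, 51.0], [-34.0, 20.0, 48.0], [-34.0, 17.0, 43.0], [-34.0, 15.0, 44.0], [-35.0, 12.0, 45.0], [-36.0, 23.0, 46.0], [-37.0, 21.0, 47.0]]
t [0.01 0.02 0.  ] rot [0.   0.01 0.01] rows 1.0
```

The bearing is down on the rails: top at 48 mm, laterally centred, and the wrist weight is back to the lifter alone. Now pushing it along.

move_arm(
  increments=[
    {"tx":-0.1,"ty":0,"tz":0,"rx":0,"ry":0,"rz":0,"gripper":-1},
    {"tx":-0.2,"ty":0,"tz":0,"rx":0,"ry":0,"rz":0,"gripper":-1},
    {"tx":-0.2,"ty":0,"tz":0,"rx":0,"ry":0,"rz":0,"gripper":-1},
    {"tx":-0.2,"ty":0,"tz":0,"rx":0,"ry":0,"rz":0,"gripper":-1},
    {"tx":-0.2,"ty":0,"tz":0,"rx":0,"ry":0,"rz":0,"gripper":-1},
    {"tx":-0.2,"ty":0,"tz":0,"rx":0,"ry":0,"rz":0,"gripper":-1},
    {"tx":-0.2,"ty":0,"tz":0,"rx":0,"ry":0,"rz":0,"gripper":-1},
    {"tx":-0.1,"ty":0,"tz":0,"rx":0,"ry":0,"rz":0,"gripper":-1},
    {"tx":0,"ty":0,"tz":0,"rx":0,"ry":0,"rz":0,"gripper":-1},
  ],
)

```text
clock: 21.45
eef_pos: [442.0, 185.8, 32.6]
tcp_rot: [3.142, 0.0, -2.969]
contact_force: [0.9, -0.7, -0.9]
opening: 0.188
```

move_arm(
  increments=[
    {"tx":-0.1,"ty":0,"tz":0,"rx":0,"ry":0,"rz":0,"gripper":-1},
    {"tx":-0.2,"ty":0,"tz":0,"rx":0,"ry":0,"rz":0,"gripper":-1},
    {"tx":-0.2,"ty":0,"tz":0,"rx":0,"ry":0,"rz":0,"gripper":-1},
    {"tx":-0.2,"ty":0,"tz":0,"rx":0,"ry":0,"rz":0,"gripper":-1},
    {"tx":-0.2,"ty":0,"tz":0,"rx":0,"ry":0,"rz":0,"gripper":-1},
    {"tx":-0.2,"ty":0,"tz":0,"rx":0,"ry":0,"rz":0,"gripper":-1},
    {"tx":-0.1,"ty":0,"tz":0,"rx":0,"ry":0,"rz":0,"gripper":-1},
    {"tx":0,"ty":0,"tz":0,"rx":0,"ry":0,"rz":0,"gripper":-1},
  ],
)

```text
clock: 22.25
eef_pos: [453.9, 187.8, 32.6]
tcp_rot: [3.142, 0.0, -2.969]
contact_force: [0.6, 0.1, -0.8]
opening: 0.186
```

```bash
cat > st.py <<'E'
from h import *
o=np.array([584.6,210.9]);a=np.radians(9.9);u=np.array([np.cos(a),np.sin(a)]);v=np.array([-u[1],u[0]])
s=r.sense();d=s['eef_pos'][:2]-o;f=np.array(s['contact_force']);print('bearing nominal x',d@u+113,'lat',d@v,'z',s['eef_pos'][2],'f along',f[:2]@u,'lat',f[:2]@v,'z',f[2],np.round(s['wrist_torque'],3))
E
python3 st.py
```

```text
bearing nominal x -19.75463946744796 lat -0.23844434548056626 z 32.59345141974744 f along 0.5811084909800261 lat -0.04666491461562429 z -0.8475016969839492 [ 0.034 -0.001  0.052]
```

move_arm(
  increments=[
    {"tx":-0.1,"ty":0,"tz":0,"rx":0,"ry":0,"rz":0,"gripper":-1},
    {"tx":-0.15,"ty":0,"tz":0,"rx":0,"ry":0,"rz":0,"gripper":-1},
    {"tx":-0.15,"ty":0,"tz":0,"rx":0,"ry":0,"rz":0,"gripper":-1},
    {"tx":-0.15,"ty":0,"tz":0,"rx":0,"ry":0,"rz":0,"gripper":-1},
    {"tx":-0.15,"ty":0,"tz":0,"rx":0,"ry":0,"rz":0,"gripper":-1},
    {"tx":-0.1,"ty":0,"tz":0,"rx":0,"ry":0,"rz":0,"gripper":-1},
    {"tx":0,"ty":0,"tz":0,"rx":0,"ry":0,"rz":0,"gripper":-1},
  ],
)

```text
clock: 22.95
eef_pos: [461.8, 189.2, 32.6]
tcp_rot: [3.142, 0.0, -2.969]
contact_force: [-0.4, -0.4, -1.6]
opening: 0.19
```

```bash
python3 st.py; python3 look.py h5 578 210 48
```

```text
bearing nominal x -11.733358663078363 lat -0.22087073812343405 z 32.60779365991706 f along -0.438755520410126 lat -0.35857213292439943 z -1.5809537066182988 [ 0.072  0.026 -0.007]
[461.76 189.24  32.61] [-0.37 -0.43 -1.58] [ 0.072  0.026 -0.007]
```

View pics/h5.png

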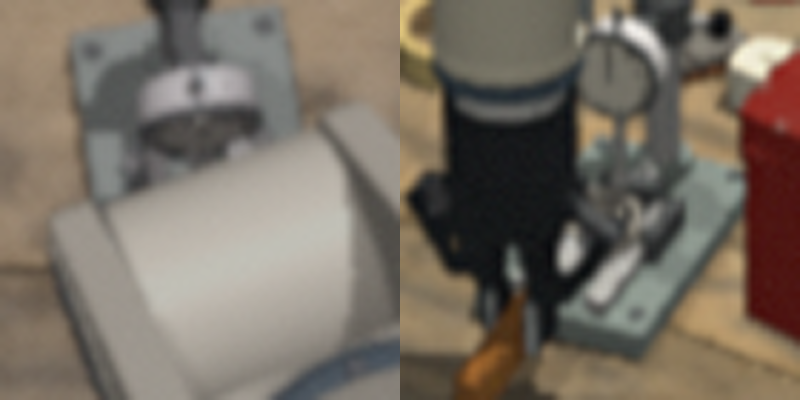

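The bearing is in the channel at scene crop (630,215), close to the plunger. From here I'll feel forward in small steps.

move_arm(
  increments=[
    {"tx":-0.05,"ty":0,"tz":0,"rx":0,"ry":0,"rz":0,"gripper":-1},
    {"tx":-0.05,"ty":0,"tz":0,"rx":0,"ry":0,"rz":0,"gripper":-1},
    {"tx":-0.05,"ty":0,"tz":0,"rx":0,"ry":0,"rz":0,"gripper":-1},
    {"tx":-0.05,"ty":0,"tz":0,"rx":0,"ry":0,"rz":0,"gripper":-1},
    {"tx":-0.05,"ty":0,"tz":0,"rx":0,"ry":0,"rz":0,"gripper":-1},
    {"tx":-0.05,"ty":0,"tz":0,"rx":0,"ry":0,"rz":0,"gripper":-1},
    {"tx":0,"ty":0,"tz":0,"rx":0,"ry":0,"rz":0,"gripper":-1},
  ],
)

```text
clock: 23.75
eef_pos: [464.2, 189.6, 32.5]
tcp_rot: [-3.141, -0.001, -2.969]
contact_force: [-1.1, -0.1, -2.1]
opening: 0.188
```

move_arm(
  increments=[
    {"tx":-0.05,"ty":0,"tz":0,"rx":0,"ry":0,"rz":0,"gripper":-1},
    {"tx":-0.05,"ty":0,"tz":0,"rx":0,"ry":0,"rz":0,"gripper":-1},
    {"tx":-0.05,"ty":0,"tz":0,"rx":0,"ry":0,"rz":0,"gripper":-1},
    {"tx":-0.05,"ty":0,"tz":0,"rx":0,"ry":0,"rz":0,"gripper":-1},
    {"tx":0,"ty":0,"tz":0,"rx":0,"ry":0,"rz":0,"gripper":-1},
  ],
)

```text
clock: 24.25
eef_pos: [466.7, 190.1, 32.6]
tcp_rot: [3.142, 0.001, -2.969]
contact_force: [-0.9, -0.5, -1.7]
opening: 0.19
```

```bash
python3 st.py
```

```text
bearing nominal x -6.691408399881112 lat -0.22342706347134111 z 32.64560628358741 f along -0.9265955553870515 lat -0.3042772598823575 z -1.6822128368330318 [ 0.013  0.186 -0.02 ]
```

move_arm(
  increments=[
    {"tx":-0.05,"ty":0,"tz":0,"rx":0,"ry":0,"rz":0,"gripper":-1},
    {"tx":-0.05,"ty":0,"tz":0,"rx":0,"ry":0,"rz":0,"gripper":-1},
    {"tx":0,"ty":0,"tz":0,"rx":0,"ry":0,"rz":0,"gripper":-1},
    {"tx":0,"ty":0,"tz":0,"rx":0,"ry":0,"rz":0,"gripper":-1},
  ],
)

```text
clock: 24.65
eef_pos: [467.6, 190.3, 32.6]
tcp_rot: [3.142, 0.0, -2.969]
contact_force: [-0.7, 0.8, -2.5]
opening: 0.191
```

move_arm(
  increments=[
    {"tx":-0.03,"ty":0,"tz":0,"rx":0,"ry":0,"rz":0,"gripper":-1},
    {"tx":0,"ty":0,"tz":0,"rx":0,"ry":0,"rz":0,"gripper":-1},
    {"tx":0,"ty":0,"tz":0,"rx":0,"ry":0,"rz":0,"gripper":-1},
  ],
)

```text
clock: 24.95
eef_pos: [467.7, 190.3, 32.6]
tcp_rot: [3.142, 0.0, -2.969]
contact_force: [-1.1, 0.7, -1.4]
opening: 0.189
```

```bash
python3 st.py
```

```text
bearing nominal x -5.677226164199652 lat -0.2195242669838926 z 32.6045806548269 f along -0.9178225991634111 lat 0.8955088119002805 z -1.398410218591044 [-0.046  0.1   -0.039]
```

move_arm(
  increments=[
    {"tx":-0.03,"ty":0,"tz":0,"rx":0,"ry":0,"rz":0,"gripper":-1},
    {"tx":-0.02,"ty":0,"tz":0,"rx":0,"ry":0,"rz":0,"gripper":-1},
    {"tx":0,"ty":0,"tz":0,"rx":0,"ry":0,"rz":0,"gripper":-1},
  ],
)

```text
clock: 25.25
eef_pos: [468.2, 190.3, 32.6]
tcp_rot: [3.142, 0.0, -2.969]
contact_force: [-1.2, 0.1, -1.7]
opening: 0.194
```

```bash
python3 st.py
```

```text
bearing nominal x -5.194335612978648 lat -0.24266081378969773 z 32.60160838752325 f along -1.1546961004352774 lat 0.3224661080954811 z -1.6636318841784437 [ 0.029  0.204 -0.03 ]
```

move_arm(
  increments=[
    {"tx":-0.03,"ty":0,"tz":0,"rx":0,"ry":0,"rz":0,"gripper":-1},
    {"tx":-0.03,"ty":0,"tz":0,"rx":0,"ry":0,"rz":0,"gripper":-1},
    {"tx":0,"ty":0,"tz":0,"rx":0,"ry":0,"rz":0,"gripper":-1},
  ],
)

```text
clock: 25.55
eef_pos: [468.9, 190.5, 32.6]
tcp_rot: [3.142, 0.0, -2.969]
contact_force: [-1.2, 1.0, -2.3]
opening: 0.192
```

move_arm(
  increments=[
    {"tx":-0.03,"ty":0,"tz":0,"rx":0,"ry":0,"rz":0,"gripper":-1},
    {"tx":-0.03,"ty":0,"tz":0,"rx":0,"ry":0,"rz":0,"gripper":-1},
    {"tx":0,"ty":0,"tz":0,"rx":0,"ry":0,"rz":0,"gripper":-1},
  ],
)

```text
clock: 25.85
eef_pos: [469.4, 190.6, 32.6]
tcp_rot: [3.142, 0.0, -2.969]
contact_force: [-2.2, -0.3, -1.1]
opening: 0.189
```

move_arm(
  increments=[
    {"tx":-0.02,"ty":0,"tz":0,"rx":0,"ry":0,"rz":0,"gripper":-1},
    {"tx":-0.02,"ty":0,"tz":0,"rx":0,"ry":0,"rz":0,"gripper":-1},
    {"tx":0,"ty":0,"tz":0,"rx":0,"ry":0,"rz":0,"gripper":-1},
  ],
)

```text
clock: 26.15
eef_pos: [469.8, 190.6, 32.6]
tcp_rot: [3.142, 0.0, -2.969]
contact_force: [-1.4, 0.2, -2.2]
opening: 0.191
```

move_arm(
  increments=[
    {"tx":-0.02,"ty":0,"tz":0,"rx":0,"ry":0,"rz":0,"gripper":-1},
    {"tx":-0.02,"ty":0,"tz":0,"rx":0,"ry":0,"rz":0,"gripper":-1},
    {"tx":0,"ty":0,"tz":0,"rx":0,"ry":0,"rz":0,"gripper":-1},
  ],
)

```text
clock: 26.45
eef_pos: [470.2, 190.7, 32.6]
tcp_rot: [3.142, 0.0, -2.969]
contact_force: [-0.7, -0.6, -1.5]
opening: 0.191
```

move_arm(
  increments=[
    {"tx":-0.03,"ty":0,"tz":0,"rx":0,"ry":0,"rz":0,"gripper":-1},
    {"tx":-0.02,"ty":0,"tz":0,"rx":0,"ry":0,"rz":0,"gripper":-1},
    {"tx":0,"ty":0,"tz":0,"rx":0,"ry":0,"rz":0,"gripper":-1},
  ],
)

```text
clock: 26.75
eef_pos: [470.7, 190.8, 32.6]
tcp_rot: [3.142, 0.0, -2.969]
contact_force: [-1.3, 0.5, -2.1]
opening: 0.196
```

move_arm(
  increments=[
    {"tx":-0.03,"ty":0,"tz":0,"rx":0,"ry":0,"rz":0,"gripper":-1},
    {"tx":-0.02,"ty":0,"tz":0,"rx":0,"ry":0,"rz":0,"gripper":-1},
    {"tx":0,"ty":0,"tz":0,"rx":0,"ry":0,"rz":0,"gripper":-1},
  ],
)

```text
clock: 27.05
eef_pos: [471.2, 190.9, 32.6]
tcp_rot: [3.142, 0.0, -2.969]
contact_force: [-0.3, -0.2, -1.4]
opening: 0.187
```

move_arm(
  increments=[
    {"tx":-0.03,"ty":0,"tz":0,"rx":0,"ry":0,"rz":0,"gripper":-1},
    {"tx":-0.02,"ty":0,"tz":0,"rx":0,"ry":0,"rz":0,"gripper":-1},
    {"tx":0,"ty":0,"tz":0,"rx":0,"ry":0,"rz":0,"gripper":-1},
  ],
)

```text
clock: 27.35
eef_pos: [471.7, 190.9, 32.6]
tcp_rot: [3.142, 0.0, -2.969]
contact_force: [0.1, -0.3, -2.2]
opening: 0.192
```

move_arm(
  increments=[
    {"tx":-0.03,"ty":0,"tz":0,"rx":0,"ry":0,"rz":0,"gripper":-1},
    {"tx":-0.02,"ty":0,"tz":0,"rx":0,"ry":0,"rz":0,"gripper":-1},
    {"tx":0,"ty":0,"tz":0,"rx":0,"ry":0,"rz":0,"gripper":-1},
  ],
)

```text
clock: 27.65
eef_pos: [472.2, 191.0, 32.6]
tcp_rot: [3.142, 0.0, -2.969]
contact_force: [-1.7, -0.2, -1.8]
opening: 0.188
```

move_arm(
  increments=[
    {"tx":-0.02,"ty":0,"tz":0,"rx":0,"ry":0,"rz":0,"gripper":-1},
    {"tx":-0.02,"ty":0,"tz":0,"rx":0,"ry":0,"rz":0,"gripper":-1},
    {"tx":0,"ty":0,"tz":0,"rx":0,"ry":0,"rz":0,"gripper":-1},
  ],
)

```text
clock: 27.95
eef_pos: [472.6, 191.1, 32.6]
tcp_rot: [3.142, 0.0, -2.969]
contact_force: [-1.7, 0.2, -2.6]
opening: 0.188
```

move_arm(
  increments=[
    {"tx":-0.02,"ty":0,"tz":0,"rx":0,"ry":0,"rz":0,"gripper":-1},
    {"tx":-0.02,"ty":0,"tz":0,"rx":0,"ry":0,"rz":0,"gripper":-1},
    {"tx":0,"ty":0,"tz":0,"rx":0,"ry":0,"rz":0,"gripper":-1},
  ],
)

```text
clock: 28.25
eef_pos: [473.0, 191.2, 32.6]
tcp_rot: [3.142, 0.0, -2.969]
contact_force: [-0.9, 0.5, -1.6]
opening: 0.191
```

move_arm(
  increments=[
    {"tx":-0.02,"ty":0,"tz":0,"rx":0,"ry":0,"rz":0,"gripper":-1},
    {"tx":-0.02,"ty":0,"tz":0,"rx":0,"ry":0,"rz":0,"gripper":-1},
    {"tx":0,"ty":0,"tz":0,"rx":0,"ry":0,"rz":0,"gripper":-1},
  ],
)

```text
clock: 28.55
eef_pos: [473.4, 191.2, 32.6]
tcp_rot: [3.142, 0.0, -2.969]
contact_force: [-1.0, 0.8, -2.0]
opening: 0.189
```

move_arm(
  increments=[
    {"tx":-0.02,"ty":0,"tz":0,"rx":0,"ry":0,"rz":0,"gripper":-1},
    {"tx":-0.02,"ty":0,"tz":0,"rx":0,"ry":0,"rz":0,"gripper":-1},
    {"tx":0,"ty":0,"tz":0,"rx":0,"ry":0,"rz":0,"gripper":-1},
  ],
)

```text
clock: 28.85
eef_pos: [473.7, 191.3, 32.6]
tcp_rot: [3.142, 0.0, -2.969]
contact_force: [-0.6, -0.5, -1.1]
opening: 0.187
```

move_arm(
  increments=[
    {"tx":-0.02,"ty":0,"tz":0,"rx":0,"ry":0,"rz":0,"gripper":-1},
    {"tx":-0.02,"ty":0,"tz":0,"rx":0,"ry":0,"rz":0,"gripper":-1},
    {"tx":0,"ty":0,"tz":0,"rx":0,"ry":0,"rz":0,"gripper":-1},
  ],
)

```text
clock: 29.15
eef_pos: [474.2, 191.4, 32.6]
tcp_rot: [3.142, 0.0, -2.969]
contact_force: [-0.7, -0.4, -1.8]
opening: 0.189
```

move_arm(
  increments=[
    {"tx":-0.02,"ty":0,"tz":0,"rx":0,"ry":0,"rz":0,"gripper":-1},
    {"tx":-0.02,"ty":0,"tz":0,"rx":0,"ry":0,"rz":0,"gripper":-1},
    {"tx":0,"ty":0,"tz":0,"rx":0,"ry":0,"rz":0,"gripper":-1},
  ],
)

```text
clock: 29.45
eef_pos: [474.5, 191.4, 32.6]
tcp_rot: [3.142, 0.0, -2.969]
contact_force: [-1.2, -0.3, -1.9]
opening: 0.192
```

```bash
python3 st.py
```

```text
bearing nominal x 1.2345560504745237 lat -0.24192073627038013 z 32.59777125009132 f along -1.1958726342775865 lat -0.060791879261853365 z -1.9073012761364754 [-0.009  0.19  -0.037]
```

move_arm(
  increments=[
    {"tx":-0.03,"ty":0,"tz":0,"rx":0,"ry":0,"rz":0,"gripper":-1},
    {"tx":-0.02,"ty":0,"tz":0,"rx":0,"ry":0,"rz":0,"gripper":-1},
    {"tx":0,"ty":0,"tz":0,"rx":0,"ry":0,"rz":0,"gripper":-1},
  ],
)

```text
clock: 29.75
eef_pos: [475.0, 191.5, 32.6]
tcp_rot: [-3.142, 0.0, -2.969]
contact_force: [-0.6, -0.1, -2.5]
opening: 0.189
```

move_arm(
  increments=[
    {"tx":-0.03,"ty":0,"tz":0,"rx":0,"ry":0,"rz":0,"gripper":-1},
    {"tx":-0.02,"ty":0,"tz":0,"rx":0,"ry":0,"rz":0,"gripper":-1},
    {"tx":0,"ty":0,"tz":0,"rx":0,"ry":0,"rz":0,"gripper":-1},
  ],
)

```text
clock: 30.05
eef_pos: [475.5, 191.6, 32.6]
tcp_rot: [3.142, 0.0, -2.969]
contact_force: [-1.0, 0.3, -1.9]
opening: 0.189
```

move_arm(
  increments=[
    {"tx":-0.03,"ty":0,"tz":0,"rx":0,"ry":0,"rz":0,"gripper":-1},
    {"tx":-0.02,"ty":0,"tz":0,"rx":0,"ry":0,"rz":0,"gripper":-1},
    {"tx":0,"ty":0,"tz":0,"rx":0,"ry":0,"rz":0,"gripper":-1},
  ],
)

```text
clock: 30.35
eef_pos: [476.1, 191.7, 32.6]
tcp_rot: [3.142, 0.0, -2.969]
contact_force: [0.1, -0.1, -1.2]
opening: 0.192
```

move_arm(
  increments=[
    {"tx":-0.03,"ty":0,"tz":0,"rx":0,"ry":0,"rz":0,"gripper":-1},
    {"tx":-0.02,"ty":0,"tz":0,"rx":0,"ry":0,"rz":0,"gripper":-1},
    {"tx":0,"ty":0,"tz":0,"rx":0,"ry":0,"rz":0,"gripper":-1},
  ],
)

```text
clock: 30.65
eef_pos: [476.5, 191.8, 32.6]
tcp_rot: [3.142, 0.0, -2.969]
contact_force: [0.6, 0.1, -2.0]
opening: 0.192
```

move_arm(
  increments=[
    {"tx":-0.02,"ty":0,"tz":0,"rx":0,"ry":0,"rz":0,"gripper":-1},
    {"tx":-0.02,"ty":0,"tz":0,"rx":0,"ry":0,"rz":0,"gripper":-1},
    {"tx":0,"ty":0,"tz":0,"rx":0,"ry":0,"rz":0,"gripper":-1},
  ],
)

```text
clock: 30.95
eef_pos: [476.8, 191.8, 32.6]
tcp_rot: [-3.142, -0.0, -2.969]
contact_force: [-1.9, -0.2, -1.4]
opening: 0.188
```

```bash
python3 st.py;python3 look.py h6 590 212 48
```

```text
bearing nominal x 3.479570777127023 lat -0.2911559119771674 z 32.56706363719976 f along -1.9237108208857745 lat 0.16348352321832735 z -1.3700449102720718 [-0.066  0.23   0.018]
[476.76 191.78  32.57] [-1.92 -0.17 -1.37] [-0.066  0.23   0.018]
```

View pics/h6.png

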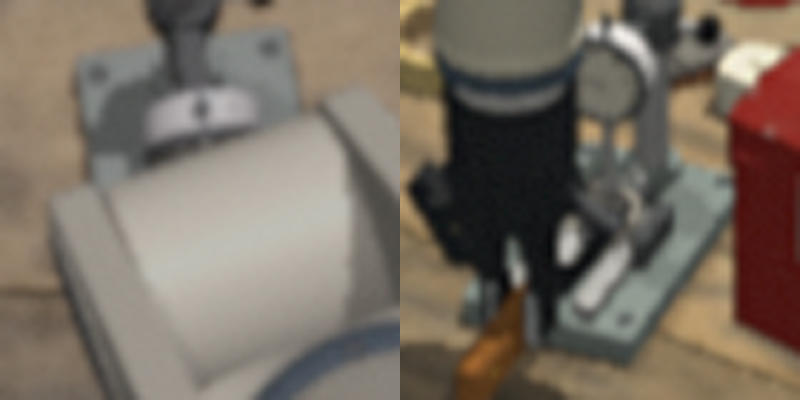

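The bearing is under the plunger, and the last step moved less with the force rising. I'll go on in smaller steps.

move_arm(
  increments=[
    {"tx":-0.02,"ty":0,"tz":0,"rx":0,"ry":0,"rz":0,"gripper":-1},
    {"tx":0,"ty":0,"tz":0,"rx":0,"ry":0,"rz":0,"gripper":-1},
    {"tx":0,"ty":0,"tz":0,"rx":0,"ry":0,"rz":0,"gripper":-1},
  ],
)

```text
clock: 31.35
eef_pos: [476.9, 191.8, 32.5]
tcp_rot: [-3.142, -0.0, -2.969]
contact_force: [-2.5, -0.3, -1.5]
opening: 0.189
```

```bash
python3 st.py
```

```text
bearing nominal x 3.5766876380389334 lat -0.2774619528373563 z 32.543734693024035 f along -2.5470766322699063 lat 0.18645818631408417 z -1.4537375350292758 [-0.027  0.437 -0.037]
```

move_arm(
  increments=[
    {"tx":-0.02,"ty":0,"tz":0,"rx":0,"ry":0,"rz":0,"gripper":-1},
    {"tx":0,"ty":0,"tz":0,"rx":0,"ry":0,"rz":0,"gripper":-1},
    {"tx":0,"ty":0,"tz":0,"rx":0,"ry":0,"rz":0,"gripper":-1},
  ],
)

```text
clock: 31.65
eef_pos: [476.9, 191.8, 32.5]
tcp_rot: [-3.142, -0.001, -2.969]
contact_force: [-4.1, -1.6, 0.3]
opening: 0.191
```

```bash
python3 st.py
```

```text
bearing nominal x 3.6641650220225443 lat -0.2852667175544177 z 32.49693102904801 f along -4.313126550158464 lat -0.8845298827146 z 0.25791194181613175 [-0.058  0.622  0.007]
```

move_arm(
  increments=[
    {"tx":-0.01,"ty":0,"tz":0,"rx":0,"ry":0,"rz":0,"gripper":-1},
    {"tx":0,"ty":0,"tz":0,"rx":0,"ry":0,"rz":0,"gripper":-1},
    {"tx":0,"ty":0,"tz":0,"rx":0,"ry":0,"rz":0,"gripper":-1},
    {"tx":0,"ty":0,"tz":0,"rx":0,"ry":0,"rz":0,"gripper":-1},
  ],
)

```text
clock: 32.05
eef_pos: [477.0, 191.8, 32.5]
tcp_rot: [-3.141, -0.001, -2.969]
contact_force: [-5.0, -0.9, -1.4]
opening: 0.189
```

```bash
python3 st.py
```

```text
bearing nominal x 3.7681316401288427 lat -0.3206658655656618 z 32.49982009787206 f along -5.111848109004453 lat 0.023386251425802973 z -1.4481498943492888 [-0.12   0.771  0.038]
```

About 5.1 N against the stop, within the 3–8 N asked. Now draw the blade straight out.

move_arm(
  increments=[
    {"tx":0.02,"ty":0,"tz":0,"rx":0,"ry":0,"rz":0,"gripper":-1},
    {"tx":0.04,"ty":0,"tz":0,"rx":0,"ry":0,"rz":0,"gripper":-1},
    {"tx":0.1,"ty":0,"tz":0,"rx":0,"ry":0,"rz":0,"gripper":-1},
    {"tx":0.2,"ty":0,"tz":0,"rx":0,"ry":0,"rz":0,"gripper":-1},
    {"tx":0.4,"ty":0,"tz":0,"rx":0,"ry":0,"rz":0,"gripper":-1},
    {"tx":0.6,"ty":0,"tz":0,"rx":0,"ry":0,"rz":0,"gripper":-1},
    {"tx":0.6,"ty":0,"tz":0,"rx":0,"ry":0,"rz":0,"gripper":-1},
    {"tx":0.6,"ty":0,"tz":0,"rx":0,"ry":0,"rz":0,"gripper":-1},
    {"tx":0.4,"ty":0,"tz":0,"rx":0,"ry":0,"rz":0,"gripper":-1},
    {"tx":0,"ty":0,"tz":0,"rx":0,"ry":0,"rz":0,"gripper":-1},
  ],
)

```text
clock: 33.05
eef_pos: [447.4, 186.7, 32.6]
tcp_rot: [-3.141, -0.001, -2.968]
contact_force: [-0.0, -0.3, -1.3]
opening: 0.191
```

```bash
python3 st.py
```

```text
bearing nominal x -26.324404781769317 lat -0.29364066458972005 z 32.55955503858112 f along -0.07739345078901322 lat -0.33509530105886953 z -1.3164239299619274 [-0.01   0.05  -0.069]
```

move_arm(
  increments=[
    {"tx":0.5,"ty":0,"tz":0,"rx":0,"ry":0,"rz":0,"gripper":-1},
    {"tx":1,"ty":0,"tz":0,"rx":0,"ry":0,"rz":0,"gripper":-1},
    {"tx":1.5,"ty":0,"tz":0,"rx":0,"ry":0,"rz":0,"gripper":-1},
    {"tx":2,"ty":0,"tz":0,"rx":0,"ry":0,"rz":0,"gripper":-1},
    {"tx":2,"ty":0,"tz":0,"rx":0,"ry":0,"rz":0,"gripper":-1},
    {"tx":1.5,"ty":0,"tz":0,"rx":0,"ry":0,"rz":0,"gripper":-1},
    {"tx":0.5,"ty":0,"tz":0,"rx":0,"ry":0,"rz":0,"gripper":-1},
    {"tx":0,"ty":0,"tz":-1.5,"rx":0,"ry":0,"rz":0,"gripper":-1},
    {"tx":0,"ty":0,"tz":-4,"rx":0,"ry":0,"rz":0,"gripper":-1},
    {"tx":0,"ty":0,"tz":-4,"rx":0,"ry":0,"rz":0,"gripper":-1},
    {"tx":0,"ty":0,"tz":-2,"rx":0,"ry":0,"rz":0,"gripper":-1},
    {"tx":0,"ty":0,"tz":0,"rx":0,"ry":0,"rz":0,"gripper":-1},
  ],
)

```text
clock: 34.25
eef_pos: [361.9, 172.5, 150.4]
tcp_rot: [3.14, 0.007, -2.969]
contact_force: [0.2, 0.3, -1.5]
opening: 0.192
```

```bash
python3 st.py; python3 look.py h7 588 211 48; python3 -c "
from h import *
D=np.load('t_h7.npy');P=cloud('top',D)
o=np.array([584.6,210.9]);a=np.radians(9.9);u=np.array([np.cos(a),np.sin(a)]);v=np.array([-u[1],u[0]])
Q=P[150:260,240:320].reshape(-1,3);L=np.c_[(Q[:,:2]-o)@u,(Q[:,:2]-o)@v,Q[:,2]]
k=(L[:,2]>46)&(L[:,2]<54)&(L[:,0]<35)&(abs(L[:,1])<26);L=L[k];L=L[np.argsort(L[:,0])];print(L[:12].round(1).tolist())
goto([430,-133,245],179-0)
print(proj('top',[430,-133,0]))"
```

```text
bearing nominal x -112.94871055717755 lat 0.4113215768416154 z 150.4203173158665 f along 0.2917595318574016 lat 0.27091237479842095 z -1.5204789455594239 [-0.039  0.035  0.015]
[361.95 172.46 150.42] [ 0.24  0.32 -1.52] [-0.039  0.035  0.015]
[[-22.6, 1.3, 48.4], [-22.5, -1.6, 46.3], [-21.9, 4.1, 47.7], [-21.1, -4.7, 50.5], [-20.9, -7.6, 47.8], [-20.7, 9.6, 46.5], [-20.1, -2.0, 48.2], [-19.2, 0.8, 46.5], [-19.2, 6.5, 49.9], [-19.1, 3.6, 47.8], [-18.7, -7.9, 50.4], [-18.2, -10.9, 46.8]]
t [ -1.68 -31.2   -9.75] rot [ 0.03  0.07 10.91] rows 7.0
(np.float64(399.14979736083404), np.float64(253.4951839027533))
```

View pics/h7.png

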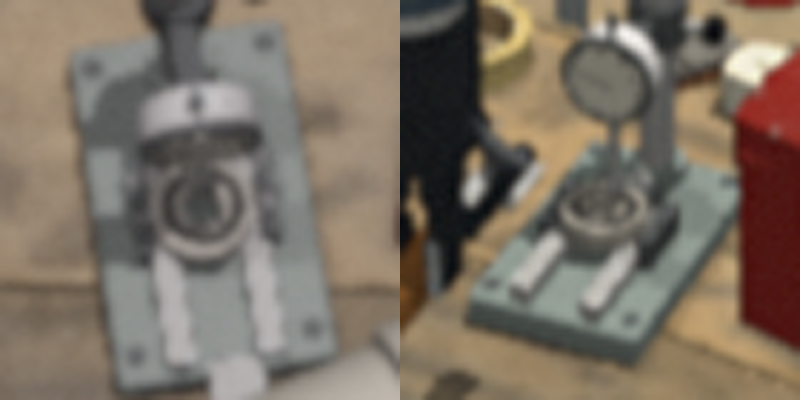

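The bearing is home: rear rim at x ≈ -22.5, so its centre is near +3.5 with the plunger resting on it. I'll check the free space near the lifter's old place for laying it down.

```bash
python3 -c "
from h import *
D=np.load('top.npy');P=cloud('top',D)
for y0 in (-100,-134,-165):
    k=abs(P[...,1]-y0)<6;q=P[k];f=q[(abs(q[:,2])<8)]
    print(y0,'bench x',np.sort(f[:,0])[[0,3,10]].round(),np.sort(f[:,0])[[-10,-3,-1]].round(),'box',np.sort(q[q[:,2]>60][:,0])[:4].round(),)
goto([412,-134,150],180)"
```

```text
-100 bench x [323. 323. 329.] [918. 927. 930.] box [217. 217. 218. 218.]
-134 bench x [324. 324. 329.] [902. 905. 907.] box [226. 226. 227. 227.]
-165 bench x [321. 321. 327.] [920. 929. 931.] box [536. 538. 538. 538.]
t [  0.12 -30.99  -0.26] rot [0.03 0.07 9.91] rows 7.0
```

```bash
python3 -c "
from h import *
goto([405,-100,150],150)"
```

```text
t [  0.22 -27.52  -0.25] rot [ 0.04  0.06 39.91] rows 6.0
```

move_arm(
  increments=[
    {"tx":0,"ty":-1.5,"tz":0,"rx":0,"ry":0.06,"rz":0,"gripper":-1},
    {"tx":0,"ty":-3,"tz":0,"rx":0,"ry":0,"rz":0,"gripper":-1},
    {"tx":0,"ty":-4,"tz":0,"rx":0,"ry":0,"rz":0,"gripper":-1},
    {"tx":0,"ty":-4,"tz":0,"rx":0,"ry":0,"rz":0,"gripper":-1},
    {"tx":0,"ty":-4,"tz":0,"rx":0,"ry":0,"rz":0,"gripper":-1},
    {"tx":0,"ty":-4,"tz":0,"rx":0,"ry":0,"rz":0,"gripper":-1},
    {"tx":0,"ty":-4,"tz":0,"rx":0,"ry":0,"rz":0,"gripper":-1},
    {"tx":0,"ty":-2,"tz":0,"rx":0,"ry":0,"rz":0,"gripper":-1},
    {"tx":0,"ty":-1,"tz":0,"rx":0,"ry":0,"rz":0,"gripper":-1},
    {"tx":0,"ty":0,"tz":0,"rx":0,"ry":0,"rz":4,"gripper":-1},
    {"tx":0,"ty":0,"tz":0,"rx":0,"ry":0,"rz":7,"gripper":-1},
    {"tx":0,"ty":0,"tz":0,"rx":0,"ry":0,"rz":7,"gripper":-1},
  ],
)

```text
clock: 35.55
eef_pos: [406.0, -98.9, 146.3]
tcp_rot: [3.141, -0.003, 2.995]
contact_force: [-0.3, 0.5, -2.2]
opening: 0.183
```

move_arm(
  increments=[
    {"tx":0,"ty":0,"tz":1,"rx":0,"ry":0,"rz":7,"gripper":-1},
    {"tx":0,"ty":0,"tz":2,"rx":0,"ry":0,"rz":7,"gripper":-1},
    {"tx":0,"ty":0,"tz":3,"rx":0,"ry":0,"rz":5,"gripper":-1},
    {"tx":0,"ty":0,"tz":2,"rx":0,"ry":0,"rz":2.9,"gripper":-1},
    {"tx":0,"ty":0,"tz":1,"rx":0,"ry":0,"rz":0,"gripper":-1},
    {"tx":0,"ty":0,"tz":0,"rx":0,"ry":0,"rz":0,"gripper":-1},
    {"tx":0,"ty":0,"tz":0,"rx":0,"ry":0,"rz":0,"gripper":-1},
  ],
)

```text
clock: 36.25
eef_pos: [406.8, -99.3, 57.7]
tcp_rot: [-3.141, -0.001, 2.62]
contact_force: [0.4, 0.1, -2.6]
opening: 0.192
```

```bash
python3 -c "
from h import *
goto([405,-100,6],150);print(r.sense()['contact_force'])"
```

```text
t [ 0.11 -0.15  5.17] rot [-0.04 -0.08  0.09] rows 2.0
[ 0.40388334  0.06644464 -2.55059872]
```

move_arm(
  increments=[
    {"tx":0,"ty":0,"tz":1.5,"rx":0,"ry":0,"rz":0,"gripper":-1},
    {"tx":0,"ty":0,"tz":1.5,"rx":0,"ry":0,"rz":0,"gripper":-1},
    {"tx":0,"ty":0,"tz":1.2,"rx":0,"ry":0,"rz":0,"gripper":-1},
    {"tx":0,"ty":0,"tz":0.5,"rx":0,"ry":0,"rz":0,"gripper":-1},
    {"tx":0,"ty":0,"tz":0.2,"rx":0,"ry":0,"rz":0,"gripper":-1},
    {"tx":0,"ty":0,"tz":0.1,"rx":0,"ry":0,"rz":0,"gripper":-1},
    {"tx":0,"ty":0,"tz":0,"rx":0,"ry":0,"rz":0,"gripper":-1},
    {"tx":0,"ty":0,"tz":0,"rx":0,"ry":0,"rz":0,"gripper":-1},
  ],
)

```text
clock: 37.05
eef_pos: [407.1, -99.7, 8.0]
tcp_rot: [-3.141, 0.0, 2.618]
contact_force: [0.5, 0.1, -0.9]
opening: 0.183
```

move_arm(
  increments=[
    {"tx":0,"ty":0,"tz":0.05,"rx":0,"ry":0,"rz":0,"gripper":-1},
    {"tx":0,"ty":0,"tz":0.05,"rx":0,"ry":0,"rz":0,"gripper":-1},
    {"tx":0,"ty":0,"tz":0.05,"rx":0,"ry":0,"rz":0,"gripper":-1},
    {"tx":0,"ty":0,"tz":0.05,"rx":0,"ry":0,"rz":0,"gripper":-1},
    {"tx":0,"ty":0,"tz":0,"rx":0,"ry":0,"rz":0,"gripper":-1},
  ],
)

```text
clock: 37.55
eef_pos: [406.7, -99.6, 5.8]
tcp_rot: [-3.141, -0.001, 2.618]
contact_force: [-0.6, -0.2, 4.7]
opening: 0.192
```

It is on the bench. Release and retreat.

move_arm(
  increments=[
    {"tx":0,"ty":0,"tz":0,"rx":0,"ry":0,"rz":0,"gripper":-0.5},
    {"tx":0,"ty":0,"tz":0,"rx":0,"ry":0,"rz":0,"gripper":-0.3},
    {"tx":0,"ty":0,"tz":0,"rx":0,"ry":0,"rz":0,"gripper":-0.1},
    {"tx":0,"ty":0,"tz":0,"rx":0,"ry":0,"rz":0,"gripper":0},
    {"tx":0,"ty":0,"tz":0,"rx":0,"ry":0,"rz":0,"gripper":0},
    {"tx":0,"ty":0,"tz":-0.5,"rx":0,"ry":0,"rz":0,"gripper":0},
    {"tx":0,"ty":0,"tz":-1.5,"rx":0,"ry":0,"rz":0,"gripper":0},
    {"tx":0,"ty":0,"tz":-3,"rx":0,"ry":0,"rz":0,"gripper":0},
    {"tx":0,"ty":0,"tz":-4,"rx":0,"ry":0,"rz":0,"gripper":0},
    {"tx":0,"ty":0,"tz":-4.5,"rx":0,"ry":0,"rz":0,"gripper":0},
    {"tx":0,"ty":0,"tz":-4.5,"rx":0,"ry":0,"rz":0,"gripper":0},
    {"tx":0,"ty":0,"tz":-3,"rx":0,"ry":0,"rz":0,"gripper":0},
  ],
)

```text
clock: 38.75
eef_pos: [407.5, -99.7, 219.0]
tcp_rot: [3.141, 0.003, 2.618]
contact_force: [1.5, -0.8, 0.3]
opening: 0.497
```

move_arm(
  increments=[
    {"tx":0,"ty":2,"tz":0,"rx":0,"ry":0,"rz":0,"gripper":0},
    {"tx":0,"ty":-4,"tz":-1,"rx":0,"ry":0,"rz":0,"gripper":0},
    {"tx":0,"ty":-4.5,"tz":0,"rx":0,"ry":0,"rz":0,"gripper":0},
    {"tx":0,"ty":-4.5,"tz":0,"rx":0,"ry":0,"rz":0,"gripper":0},
    {"tx":0,"ty":-4.5,"tz":0,"rx":0,"ry":0,"rz":0,"gripper":0},
    {"tx":0,"ty":-4.5,"tz":0,"rx":0,"ry":0,"rz":0,"gripper":0},
    {"tx":0,"ty":-4.5,"tz":0,"rx":0,"ry":0,"rz":0,"gripper":0},
    {"tx":0,"ty":-3,"tz":0,"rx":0,"ry":0,"rz":0,"gripper":0},
    {"tx":0,"ty":0,"tz":0,"rx":0,"ry":0,"rz":0,"gripper":0},
  ],
)

```text
clock: 39.65
eef_pos: [267.8, -340.3, 226.2]
tcp_rot: [-3.14, -0.0, 2.615]
contact_force: [0.7, 0.9, -0.2]
opening: 0.5
```

```bash
python3 - <<'E'
from h import *
print(r.sense()['eef_pos'])
T,D=r.grab_frame('top');P=cloud('top',D)
o=np.array([584.6,210.9]);a=np.radians(9.9);u=np.array([np.cos(a),np.sin(a)]);v=np.array([-u[1],u[0]])
Q=P[150:260,240:320].reshape(-1,3);L=np.c_[(Q[:,:2]-o)@u,(Q[:,:2]-o)@v,Q[:,2]]
L=L[(L[:,2]>46)&(L[:,2]<54)&(L[:,0]<35)&(abs(L[:,1])<26)];print(np.sort(L[:,0])[:5].round(1))
cv2.imwrite('pics/i.png',cv2.resize(np.ascontiguousarray(T[100:300,140:480,::-1]),(800,470),interpolation=cv2.INTER_CUBIC))
E
```

```text
[ 267.84264389 -340.26474216  226.18366999]
[-21.9 -20.8 -19.3 -18.9 -18.8]
```

```bash
python3 - <<'E'
from h import *
T,D=r.grab_frame('top');P=cloud('top',D).reshape(-1,3)
o=np.array([406.7,-99.6]);a=np.radians(-30);u=np.array([np.cos(a),np.sin(a)]);v=np.array([-u[1],u[0]])
L=np.c_[(P[:,:2]-o)@u,(P[:,:2]-o)@v,P[:,2]]
for lo,hi in((-65,-40),(-40,0),(0,30),(45,80),(92,125)):
    q=L[(L[:,0]>lo)&(L[:,0]<hi)&(abs(L[:,1])<6)];print(lo,hi,len(q),np.median(q[:,2]).round(1))
for n in("tape_measure","feeler_box","grease_tub"): print(n,[np.round(x["location"]) for x in r.place_of(n,"top")[:1]])
E
```

```text
-65 -40 53 28.6
-40 0 61 29.2
0 30 47 28.9
45 80 51 19.5
92 125 46 1.8
tape_measure [array([228., 440.])]
feeler_box [array([262., 160.])]
grease_tub [array([231., 145.])]
```

The lifter lies flat (handle 29 mm, tang 19.5 mm, blade 2 mm), the bystanders have not moved, and the bearing is still home. Handing in.

```bash
python3 -c "
from rig import r
print(r.sense()['clock'],r.sign_off())"
```

```text
the job is handed in; nothing more can be done
39.9 None
```

The job is done and handed in at 39.9 s of the 72 s allowed. I carried the 52 mm bearing level on the lifter blade from the drying board to the comparator rails. There I pushed it under the plunger and against the back stop with about 5 N, drew the blade straight out, and laid the lifter flat on the bench.

**Bearing:** after the blade came out, the depth picture put its rear rim at about x -22 mm. That puts its centre about 3.5 to 4 mm beyond the nominal seat, which agrees with where I felt the stop.

**Lifter:** it now lies near its old place, at about x 407, y -100, turned about 30° with the tip pointing away from the robot. Its handle, tang and blade tops measure 29, 19.5 and 2 mm, so it is flat on the bench.

**Surroundings:** the tape measure, feeler box and grease tub are within 4 pixels of where they started, which is within the detectors' scatter. The arm ended clear of everything.

**Limits of these checks:**
- The arm hid the blade from both cameras while it slid under the bearing, so I relied on the wrist force and torque there.
- I could not view a picture after the lifter was released, because the viewer limit was reached. The last checks are depth and detector readings only.
- The wrist force reading scatters by about 0.5 to 1 N, so take the 5 N as approximate.

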